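# Set the toppled ear-defender stand back up and hang the ear defenders

## Robot

A 7-joint arm with a two-finger parallel gripper is mounted at the origin on the work surface. World frame = base frame: x ahead of the robot, y to its left, z up, the work surface at z = 0. Lengths are in m, angles in rad, forces in N, time in s.
With the tool pointing down it reaches from about 0.425 to 0.925 m from the base axis. Payload 6.8 kg.
Tool frame: the origin (TCP) lies midway between the tips of the shut fingers; the grasp point (between the pads) lies 19 mm behind it; z points along the fingers, y is the direction in which the jaws open and shut (so a half turn about z gives the same grasp; the last joint's range is limited). The gripper opens to 85 mm and grips with 20 to 120 N. Pads are 22 mm wide; open, the fingers measure 114 mm over their backs; the gripper's body (76 mm by 85 mm) begins 54 mm behind the grasp point. The pads swing forward as they close: fully open they stand 13 mm farther back than shut.
Start: joints at [-1.37, 0.477, 0.022, 1.555, -0.011, 1.109, -0.083], TCP at [0.205, 0.643, 0.231] pointing down, gripper open.
Joint ranges: [-2.96, 2.96], [-0.34, 2.1], [-1.41, 1.46], [0.24, 2.44], [-1.37, 4.51], [0.17, 1.92], [-2.96, 2.96]. Speed limits (rad/s): [2.39, 2.39, 3.14, 3.14, 3.14, 3.14, 3.14].

## Interface

Orientations are given as a unit quaternion [w, x, y, z].
In Python, from station import readout, eyes, ticket gives the robot as it stands. The module is installed in compiled form; this text tells all that it offers.
- The arm moves only by the shell command python3 -m crank 'ROWS' [FORCE]. ROWS is JSON, a list of rows, each an object of numbers: "jaw": the opening in per cent of the stroke, from 0 (shut) to 100 (fully open); "x", "y", "z": the shift along the tool's x, y, z in mm; "ax", "ay", "az": the turn, a rotation vector about the tool's x, y, z in degrees. In form: [{"jaw": .., "x": .., "y": .., "z": .., "ax": .., "ay": .., "az": ..}, ...]. A call has 1 to 12 rows; each row shifts and turns the commanded pose from where the row before left it, along the tool's axes as they then stand; what a row does not reach is not made up. A row lasts 1/8 s, in which the tool goes at most 62.5 mm and 10.7 degrees, less where a joint would pass 70% of its speed; a pose out of reach is approached as far as the arm can. A call with a gripper value outside its range is refused whole. The fingers move at their own pace and stop on an object; FORCE is the grip in N (left out, the last holds). Time passes only in rows, so rows that do not move let the fingers close. It gives the time, the measured TCP pose, the force and the opening at its end, in the units of the state.
- readout.get_obs(): the state, without advancing time (a new reading comes with each control period).
- eyes.read_camera(name): name is "scene" or "top" or "wrist"; returns (picture, depth): 480x640x3 uint8, red, green, blue; 480x640 float32, m along the optical axis (not along the pixel's ray), 0 where there is no reading.
- eyes.calibration(name): a dict with "fx", "fy", "cx", "cy" (pixels), "k1" (the pictures are not rectified: a ray, as slopes to the right and down, at radius r is drawn at 1 + k1 r^2 times it, then the intrinsics apply), "R" (3x3) and "t" (3): a world point X has camera coordinates R X + t. Camera axes: x right, y down, z forward; pixel columns grow to the right and rows downward; lengths in m; the calibration is good to about 2 mm. A picture is of the moment at which its call begins: read the wrist's pose just before it. calibration takes no time and is no camera call; for the wrist camera it gives the pose at the moment of the call.
- ticket.hand_in(): hands the job in, once; it reports no verdict.
The state is a dict: "t": time; "q": joint angles; "joint_vel": joint speeds; "joint_torque": joint torques, N m; "eef_pos": TCP position; "tool_rot": TCP orientation; "contact_force": force on the tool from outside, world axes, zero at the start; "torque": the same for the moment, N m; "gripper_width": opening from 0.0 (shut) to 1.0 (fully open).
Only numpy, scipy, OpenCV 4.12 (cv2) and the standard library are available. Lean on these libraries where they do the work, as an engineer would, in place of code of your own. Each camera call takes 0.05 s, during which the arm holds its last target. There are 200 camera calls.

## Task

The ear-defender stand at this soldering place has been knocked over: stand it upright on its black pad, centred and with its base square to the pad. Then turn the stand's orange swivel hook so that it points straight towards the pad's yellow-striped edge, and hang the red ear defenders over the hook by the top of their headband, centred, so that they hang free. Leave the other things on the bench where they are.

Things in the scene. Friction and masses are not known exactly. Their poses are not given: they have to be found in the camera images.
- pad_mid (a point): Black rubber pad fixed to the bench, 120 (x) x 140 (y) x 3 mm thick. This point: centre of its top face. Its -x edge carries a 12 mm yellow stripe along y; z is up. The striped edge faces the robot, turned up to 0.5 rad either way.
- stand_post (a point): Ear-defender stand, loose, 0.85 kg. This point: on its post's axis, 70 mm above the base's underside; z along the post from base to top, x and y parallel to the sides of plate and post. Starts lying on its base's edge (+x side down) and its collar, top roughly towards the robot and dipping 0.15 rad. It may stand either way round on the pad, the plate's 90 mm along the pad's x.
- stand: The same stand; origin at the middle of the base's underside. Dark steel base plate 90 (x) x 110 (y) x 14 mm; square aluminium post 16 x 16 mm up to 172 mm; blue collar 36 x 36 mm, 170 to 190 mm; above it the swivel hook's blue hub, 24 mm across, up to 212 mm. Centre of mass about 45 mm above the underside.
- hook (a joint): Swivel of the hook about the stand's z axis, rad, range -3.1 to 3.1: at 0 the arm points to the stand's -x, positive turns anticlockwise seen from the stand's top. Starts between 0.55 and 1.35. Light friction (0.02 N m); stays where left.
- hook_arm (a point): Orange hook: a round arm 10 mm thick sticking out sideways from the hub, its centre line 200 mm above the base's underside, ending 75 mm from the stand's axis in a tip turned up (top 25 mm above the centre line). This point: on the centre line, 45 mm from the stand's axis, where the headband should hang. Its -x axis points along the arm to the tip, z as the stand's z.
- band (a point): Red ear defenders, loose, rigid, 0.2 kg. This point: centre of the headband's top part (mid-thickness), 172 mm above the cups' underside. The band's top is flat and level, 16 mm wide (x), 6 mm thick, 92 mm long (y); from its ends the band slopes down to the cups. z up; the two ways round are alike. They start standing on their cups.
- muffs: The same ear defenders, 175 mm high, 150 mm wide (y); origin at the underside, midway between the cups. Each red and black cup is 62 (x) x 38 (y) x 76 mm, with 72 mm free between the two.
- flux_mid (a point): White flux bottle with red cap, 36 mm across, 110 mm tall, upright; its mid-height. Bystander.
- cleaner_mid (a point): Dark steel pot with brass wool, 64 mm across, 45 mm tall; its mid-height. Bystander.
- reel_mid (a point): Green solder reel lying flat, 64 mm across, 42 mm high; its centre. Bystander.
- spray_mid (a point): White bottle with black cap, 60 mm across, 170 mm tall, upright; its mid-height. Bystander.
- driver_mid (a point): Orange-handled screwdriver lying along its x, about 160 mm long, 26 mm high; the point is about mid-length. Bystander.
- boards_mid (a point): Wooden block with a green circuit board, 70 x 90 mm, 21 mm high; its centre. Bystander.
Mind the look-alikes: they are no part of the job. Leave any purple look-alike of the stand alone. Leave any turquoise look-alike of the muffs alone.

How it is judged:
By the outcome, as a careful person would: the job done as asked, in the order asked, and still so for the second after the job is handed in, with the robot touching nothing.
It also fails if it takes over 72 s, if anything falls off the work surface, if the arm or the gripper's body presses on something with over 40 N, if the wrist force passes 120 N, or if a joint passes its speed limit or range.

## Working session

There is one attempt and no reset: what is moved stays moved. The work goes in short steps, Python scripts to look and compute and a shell command to move; the robot and the scene stay as the last step left them, time stands still between calls to the robot, and variables do not carry over. Pictures are saved under pics/ and viewed, about 8 in all and at most 12, crops included, and the job is handed in when it is done.

```bash
mkdir -p pics; cat > h.py <<'E'
import numpy as np, cv2
from scipy.spatial.transform import Rotation as Rn
from station import readout, eyes, ticket
def look(n):
    c=eyes.calibration(n); im,d=eyes.read_camera(n); return im,d,c
def K(c): return np.array([[c['fx'],0,c['cx']],[0,c['fy'],c['cy']],[0,0,1.]]),np.array([c['k1'],0,0,0,0.])
def ray(c,uv):
    k,D=K(c); n=cv2.undistortPoints(np.array(uv,float).reshape(-1,1,2),k,D).reshape(-1,2)
    R=np.array(c['R']);t=np.array(c['t']); return -R.T@t,(np.c_[n,np.ones(len(n))])@R
def onz(c,uv,z):
    o,d=ray(c,uv); return o+d*((z-o[2])/d[:,2])[:,None]
def dep(c,uv,D):
    o,d=ray(c,uv); uv=np.array(uv,int).reshape(-1,2); return o+d*D[uv[:,1],uv[:,0]][:,None]
def proj(c,P):
    k,D=K(c); R=np.array(c['R']); return cv2.projectPoints(np.array(P,float).reshape(-1,1,3),cv2.Rodrigues(R)[0],np.array(c['t'],float),k,D)[0].reshape(-1,2)
def cloud(c,D,step=1):
    v,u=np.mgrid[0:480:step,0:640:step]; uv=np.c_[u.ravel(),v.ravel()]
    return dep(c,uv,D).reshape(v.shape+(3,))
def save(n,im): cv2.imwrite('pics/'+n+'.png',im[:,:,::-1])
def pose():
    o=readout.get_obs(); q=o['tool_rot']; return np.array(o['eef_pos']),Rn.from_quat([q[1],q[2],q[3],q[0]]),o
def togo(P,Rt):
    """shift (mm, in current tool axes) and turn (deg rotvec)"""
    p,R,o=pose(); print('shift',np.round(R.inv().apply(np.array(P)-p)*1e3,1),'turn',np.round(np.degrees((R.inv()*Rt).as_rotvec()),1))
E
python3 - <<'E'
from h import *
for n in('scene','top'):
    im,d,c=look(n); save(n,im); np.savez('/tmp/'+n,im=im,d=d); print(n,-np.array(c['R']).T@c['t'],c['fx'],c['k1'],np.round(c['R'],2).tolist())
p,R,o=pose();print(p,R.as_matrix().round(3),o['contact_force'])
E
```

```text
scene [ 1.58745051 -0.14862051  0.88526995] 542.699145759184 -0.049888417577632675 [[0.15, 0.99, -0.01], [0.55, -0.09, -0.83], [-0.82, 0.12, -0.55]]
top [0.30513608 0.01290896 1.77530268] 590.1470036745709 0.0049644739389746746 [[-0.02, -1.0, -0.01], [-0.99, 0.02, -0.1], [0.1, 0.0, -1.0]]
[0.20500349 0.64258159 0.23042949] [[-0.953  0.304 -0.   ]
 [ 0.304  0.953 -0.002]
 [-0.    -0.002 -1.   ]] [-0.05280544 -0.01049436  0.32384643]
```

View pics/scene.png

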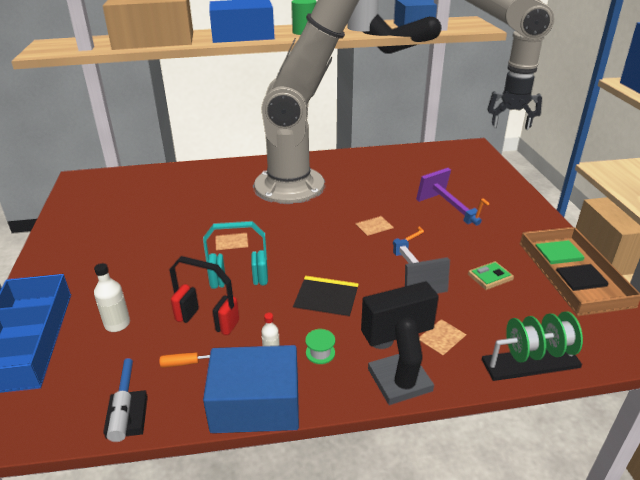

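View pics/top.png

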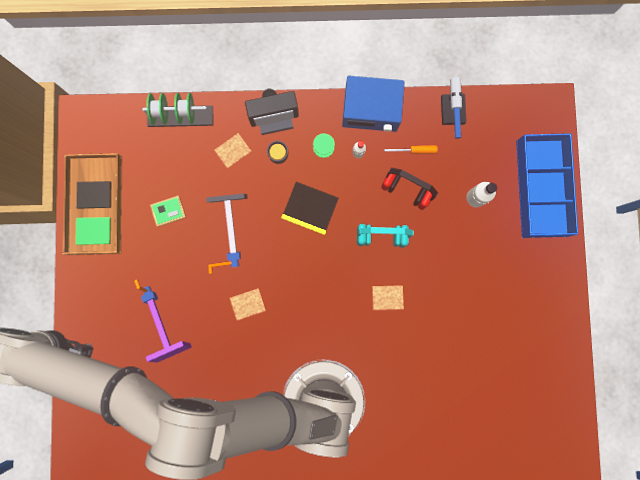

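The scene shows the fallen stand with its base at top-view (225,197), its collar at (233,258) and the hook at (212,268). The pad is at (310,207) with its yellow edge toward the robot, and the red muffs are at (410,188). The look-alikes are purple at (165,325) and turquoise at (385,235).

```bash
python3 - <<'E'
from h import *
z=np.load('/tmp/top.npz'); im,d=z['im'],z['d']; c=eyes.calibration('top')
P=cloud(c,d); hsv=cv2.cvtColor(im,cv2.COLOR_RGB2HSV); H,S,V=cv2.split(hsv)
def box(u0,u1,v0,v1):
    m=np.zeros((480,640),bool); m[v0:v1,u0:u1]=1; return m
print('table z',np.median(P[280:330,300:350,2]))
b=box(270,350,170,245)
yel=b&(H>20)&(H<35)&(S>120); blk=b&(V<70)
def rect(m,zz):
    uv=np.argwhere(m)[:,::-1]; g=onz(c,uv,zz)[:,:2]; return cv2.minAreaRect((g*1000).astype(np.float32)),g.mean(0)
r,_=rect(yel|blk,.003); print('pad',r, 'yel',rect(yel,.003)); print('blk',rect(blk,.003)[0])
# red muffs
b=box(370,450,155,220); m=b&(P[...,2]>.160)&(P[...,2]<.19); g=P[m]; print('band',m.sum(),g.mean(0),cv2.minAreaRect((g[:,:2]*1000).astype(np.float32)))
# stand
b=box(195,255,185,285)
blue=b&(H>100)&(H<125)&(S>120); org=b&(H>5)&(H<20)&(S>200)&(V>180)
post=b&(S<60)&(V>140)
for n,m in(('blue',blue),('org',org),('post',post),('base',b&(V<110)&(S<90))):
    g=P[m]; print(n,m.sum(),np.median(g,0).round(4),g.min(0).round(3),g.max(0).round(3))
g=P[post]; ce=g.mean(0); u,s,vt=np.linalg.svd(g-ce); print('post axis',ce,vt[0],s)
g=P[org]; print(g[np.argmax(g[:,1])])
for n,bb in(('boards',box(145,190,190,230)),('flux',box(350,370,135,160)),('teal',box(355,415,220,250))):
    g=P[bb&(P[...,2]>.015)]; print(n,g.min(0).round(3),g.max(0).round(3))
save('crop1',cv2.resize(im[130:300,130:450],None,fx=2.5,fy=2.5))
E
```

```text
table z 0.00024363537460636575
pad ((526.6009521484375, 50.827911376953125), (141.29417419433594, 17.02945327758789), 67.46429443359375) yel (((525.287841796875, 51.37255096435547), (141.29396057128906, 14.189325332641602), 67.46775817871094), array([0.52506966, 0.05058668]))
blk ((534.90966796875, 50.34838104248047), (126.74341583251953, 1.3132295608520508), 67.46429443359375)
band 261 [ 0.61964187 -0.26241305  0.17246472] ((619.9807739257812, -263.6568908691406), (117.48776245117188, 19.57345199584961), 61.06883239746094)
blue 113 [0.4245 0.2584 0.0353] [0.401 0.241 0.02 ] [0.439 0.278 0.049]
org 88 [0.4064 0.3095 0.0416] [ 0.381  0.27  -0.005] [0.417 0.341 0.054]
post 328 [0.519  0.2669 0.041 ] [ 0.305  0.013 -0.005] [0.607 0.296 1.775]
base 41 [0.5948 0.2532 0.077 ] [0.439 0.218 0.021] [0.608 0.32  0.095]
post axis [0.51741846 0.26439593 0.06067232] [-0.11955782 -0.14437573  0.98227368] [3.51932209 0.83291661 0.10321837]
[ 0.40493904  0.34147465 -0.00499195]
boards [0.305 0.013 0.015] [0.614 0.509 1.775]
flux [ 0.305 -0.139  0.017] [0.756 0.013 1.775]
teal [ 0.305 -0.258  0.015] [0.516 0.013 1.775]
```

View pics/crop1.png

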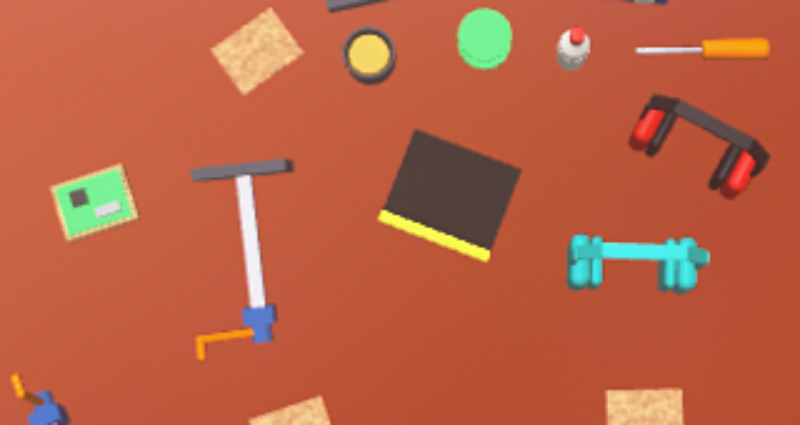

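```bash
cat >> h.py <<'E'
def toolR(psi,e,flip=1):
    """tool z at azimuth psi, e below horizontal (deg); tool y horizontal, to the left of psi if flip=1"""
    p,e=np.radians([psi,e]); z=np.array([np.cos(e)*np.cos(p),np.cos(e)*np.sin(p),-np.sin(e)]); y=flip*np.array([-np.sin(p),np.cos(p),0]); return Rn.from_matrix(np.c_[np.cross(y,z),y,z])
E
python3 - <<'E'
from h import *
z=np.load('/tmp/top.npz'); im,d=z['im'],z['d']; c=eyes.calibration('top')
P=cloud(c,d); hsv=cv2.cvtColor(im,cv2.COLOR_RGB2HSV); H,S,V=cv2.split(hsv)
m=np.zeros((480,640),bool); m[185:285,195:255]=1
post=m&(S<60)&(V>140)&(d>0)&(P[...,2]>.02)&(P[...,2]<.1)
for r in range(200,254,6):
    u=np.flatnonzero(post[r]); 
    if len(u): print(r,u.min(),u.max(),P[r,u].mean(0).round(4))
uv=np.array([[np.flatnonzero(post[r]).mean(),r] for r in range(205,250)])
A=onz(c,uv,.045); k=np.polyfit(A[:,0],A[:,1],1); print('psi',np.degrees(np.arctan(k[0])),k)
base=m&(V<110)&(S<90)&(d>0)&(P[...,2]>.03)&(P[...,2]<.12); g=P[base]; print('base',base.sum(),np.percentile(g,[2,50,98],axis=0).round(4))
G=np.array([.53,np.polyval(k,.53),.036]); 
psi=np.degrees(np.arctan(k[0])); R=toolR(psi,46); print(G,R.apply([0,0,1]))
togo(G-R.apply([0,0,1])*.13,R)
E
```

```text
200 225 230 [0.5952 0.272  0.0538]
206 226 230 [0.578  0.2721 0.0493]
212 226 231 [0.5605 0.2705 0.0463]
218 227 232 [0.543  0.2681 0.0431]
224 228 232 [0.5253 0.2671 0.0412]
230 228 233 [0.5075 0.266  0.0399]
236 229 234 [0.4899 0.2636 0.037 ]
242 230 234 [0.4727 0.2634 0.0296]
248 230 235 [0.4544 0.2615 0.0333]
psi 5.935392575013103 [0.1039643  0.21208354]
base 37 [[0.5465 0.2183 0.0323]
 [0.5947 0.2532 0.0801]
 [0.6069 0.3179 0.0946]]
[0.53       0.26718462 0.036     ] [ 0.6909344   0.07183251 -0.7193398 ]
shift [-341.  -294.9  101.4] turn [ -9.2 -43.4 -22.4]
```

```bash
python3 -m crank '[{"x":-38,"y":-33},{"x":-38,"y":-33},{"x":-38,"y":-33},{"x":-38,"y":-33},{"x":-38,"y":-33},{"x":-38,"y":-33},{"x":-38,"y":-33},{"x":-38,"y":-33},{"x":-38,"y":-33},{"x":0},{"x":0}]' && python3 -m crank '[{"ax":-1.7,"ay":-7.3,"az":-3.7},{"ax":-1.7,"ay":-7.3,"az":-3.7},{"ax":-1.6,"ay":-7.2,"az":-3.7},{"ax":-1.6,"ay":-7.2,"az":-3.7},{"ax":-1.6,"ay":-7.2,"az":-3.7},{"ax":-1.6,"ay":-7.2,"az":-3.7},{"x":0},{"x":0}]'
python3 - <<'E'
from h import *
G=np.array([.54,.2680,.036]);R=toolR(5.5,46); togo(G-R.apply([0,0,1])*.11,R); print(pose()[2]['q'])
im,d,c=look('wrist'); save('w1',im); np.savez('/tmp/w1',im=im,d=d,R=c['R'],t=c['t']); print(-np.array(c['R']).T@c['t'],c['fx'],proj(c,G))
E
```

```text
shift [-362.7 -285.   115.8] turn [ -9.  -43.4 -22. ]
[-1.37011451  0.47773262  0.02236428  1.55631394 -0.01147963  1.10928521
 -0.08309631]
[0.13567141 0.66480215 0.37272426] 338.40572978250316 [[149.07372826 503.02089263]]schema error: expected keys jaw, x, y, z, ax, ay, az
```

View pics/w1.png

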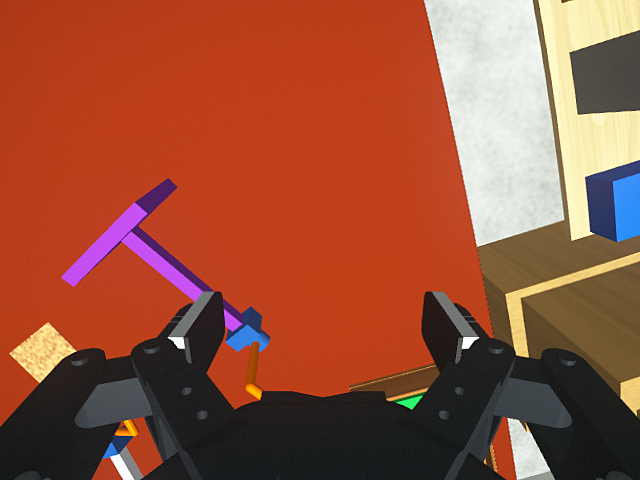

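```bash
python3 -m crank '[{"jaw":100,"x":-45,"y":-36,"z":0,"ax":0,"ay":0,"az":0},{"jaw":100,"x":-45,"y":-36,"z":0,"ax":0,"ay":0,"az":0},{"jaw":100,"x":-45,"y":-36,"z":0,"ax":0,"ay":0,"az":0},{"jaw":100,"x":-45,"y":-36,"z":0,"ax":0,"ay":0,"az":0},{"jaw":100,"x":-45,"y":-36,"z":0,"ax":0,"ay":0,"az":0},{"jaw":100,"x":-45,"y":-36,"z":0,"ax":0,"ay":0,"az":0},{"jaw":100,"x":-45,"y":-36,"z":0,"ax":0,"ay":0,"az":0},{"jaw":100,"x":-45,"y":-36,"z":0,"ax":0,"ay":0,"az":0}]' && python3 -m crank '[{"jaw":100,"x":0,"y":0,"z":0,"ax":0,"ay":0,"az":10},{"jaw":100,"x":0,"y":0,"z":0,"ax":0,"ay":0,"az":10},{"jaw":100,"x":0,"y":0,"z":0,"ax":0,"ay":0,"az":10},{"jaw":100,"x":0,"y":0,"z":0,"ax":0,"ay":0,"az":10},{"jaw":100,"x":0,"y":0,"z":0,"ax":0,"ay":0,"az":10},{"jaw":100,"x":0,"y":0,"z":0,"ax":0,"ay":0,"az":10},{"jaw":100,"x":0,"y":0,"z":0,"ax":0,"ay":0,"az":10},{"jaw":100,"x":0,"y":0,"z":0,"ax":0,"ay":0,"az":10},{"jaw":100,"x":0,"y":0,"z":0,"ax":0,"ay":0,"az":10},{"jaw":100,"x":0,"y":0,"z":0,"ax":0,"ay":0,"az":10},{"jaw":100,"x":0,"y":0,"z":0,"ax":0,"ay":0,"az":10},{"jaw":100,"x":0,"y":0,"z":0,"ax":0,"ay":0,"az":10}]'
python3 - <<'E'
from h import *
G=np.array([.54,.2680,.036]);R=toolR(5.5,46,-1); togo(G-R.apply([0,0,1])*.11,R); print(np.round(pose()[2]['q'],2),pose()[0])
E
```

```text
t: 1.15
eef_pos: [0.4613, 0.2576, 0.2313]
tool_rot: [0.0, 0.154, 0.988, 0.0]
contact_force: [0.7, 0.4, 0.3]
gripper_width: 0.996
t: 2.65
eef_pos: [0.4604, 0.2592, 0.2311]
tool_rot: [0.0, 0.934, 0.358, -0.0]
contact_force: [-0.0, 1.0, 0.5]
gripper_width: 1.002
shift [  3.7   1.3 116. ] turn [-14.   42.5  34.6]
[-1.07  0.25  0.53  1.93 -0.15  1.   -1.31] [0.46035806 0.25920768 0.2311303 ]
```

```bash
python3 -m crank '[{"jaw":100,"x":0,"y":0,"z":0,"ax":-2.3,"ay":7.1,"az":5.8},{"jaw":100,"x":0,"y":0,"z":0,"ax":-2.3,"ay":7.1,"az":5.8},{"jaw":100,"x":0,"y":0,"z":0,"ax":-2.3,"ay":7.1,"az":5.8},{"jaw":100,"x":0,"y":0,"z":0,"ax":-2.3,"ay":7.1,"az":5.8},{"jaw":100,"x":0,"y":0,"z":0,"ax":-2.3,"ay":7.1,"az":5.8},{"jaw":100,"x":0,"y":0,"z":0,"ax":-2.3,"ay":7.1,"az":5.8},{"jaw":100,"x":0,"y":0,"z":0,"ax":0,"ay":0,"az":0}]'
python3 - <<'E'
from h import *
G=np.array([.54,.2680,.036]);R=toolR(5.5,46,-1); togo(G-R.apply([0,0,1])*.11,R); print(np.round(pose()[2]['q'],2),pose()[0])
im,d,c=look('wrist'); save('w2',im); np.savez('/tmp/w2',im=im,d=d); import pickle; pickle.dump(c,open('/tmp/w2.pkl','wb')); print(proj(c,[G,[.598,.274,.044],[.44,.258,.025]]).round(0).tolist())
E
```

```text
t: 3.52
eef_pos: [0.4659, 0.2495, 0.2329]
tool_rot: [0.002, 0.951, 0.122, 0.285]
contact_force: [-0.5, -0.8, -0.5]
gripper_width: 0.997
shift [-62.8 -19.9  98.3] turn [-1.6 10.8  8.8]
[-1.39  0.    0.57  2.32  0.82  0.5  -2.81] [0.46591228 0.24951484 0.23292188]
[[309.0, 245.0], [317.0, 193.0], [295.0, 340.0]]
```

View pics/w2.png

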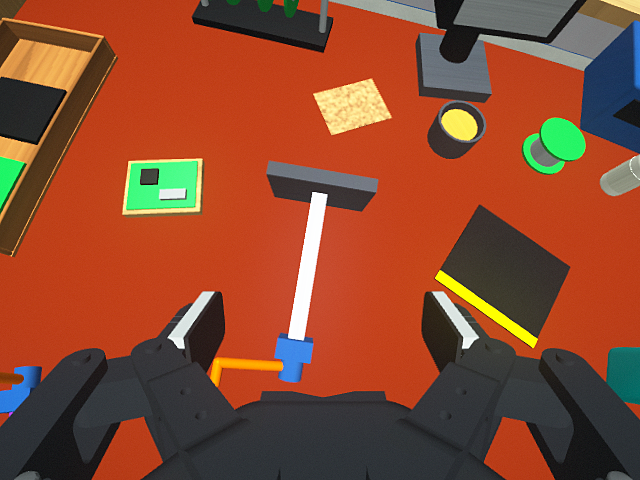

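The wrist view shows the post from (319,195) at the base to (297,340) at the collar. This matches the projected model points, so I'll move in closer.

```bash
python3 -m crank '[{"jaw":100,"x":-21,"y":-7,"z":33,"ax":0,"ay":0,"az":0},{"jaw":100,"x":-21,"y":-7,"z":33,"ax":0,"ay":0,"az":0},{"jaw":100,"x":-21,"y":-6,"z":32,"ax":0,"ay":0,"az":0},{"jaw":100,"x":0,"y":0,"z":0,"ax":-0.8,"ay":5.4,"az":4.4},{"jaw":100,"x":0,"y":0,"z":0,"ax":-0.8,"ay":5.4,"az":4.4},{"jaw":100,"x":0,"y":0,"z":0,"ax":0,"ay":0,"az":0},{"jaw":100,"x":0,"y":0,"z":0,"ax":0,"ay":0,"az":0}]'
python3 - <<'E'
from h import *
G=np.array([.54,.2685,.036]);R=toolR(5.5,46,-1); togo(G-R.apply([0,0,1])*.11,R);togo(G+R.apply([0,0,1])*.018,R); print(np.round(pose()[2]['q'],2),pose()[0], pose()[1].as_matrix().round(2))
E
```

```text
t: 4.45
eef_pos: [0.4642, 0.2791, 0.1768]
tool_rot: [0.013, 0.944, 0.048, 0.327]
contact_force: [0.5, 0.1, -0.3]
gripper_width: 1.001
shift [-40.   14.4  48.2] turn [2.9 5.9 1.5]
shift [-26.7   8.1 175.3] turn [2.9 5.9 1.5]
[-1.95  0.41  1.2   2.38  0.65  0.17 -2.96] [0.46420235 0.27908887 0.17678653] [[ 0.78  0.08  0.62]
 [ 0.1  -1.    0.01]
 [ 0.62  0.06 -0.79]]
```

```bash
cat > fk.py <<'E'
import numpy as np
from scipy.spatial.transform import Rotation as Rn
from scipy.optimize import least_squares
LO=np.array([-2.96,-.34,-1.41,.24,-1.37,.17,-2.96]);HI=np.array([2.96,2.1,1.46,2.44,4.51,1.92,2.96])
def T(al,a,th,d):
    c,s,ca,sa=np.cos(th),np.sin(th),np.cos(al),np.sin(al)
    return np.array([[c,-s,0,a],[s*ca,c*ca,-sa,-d*sa],[s*sa,c*sa,ca,d*ca],[0,0,0,1.]])
h=np.pi/2
def fk(q,k):
    d1,d3,a4,a5,d5,a7,d7,y0,y7,y3,y5=k
    M=T(0,0,q[0]+y0,d1)@T(-h,0,q[1],0)@T(h,0,q[2]+y3,d3)@T(h,a4,q[3],0)@T(h,a5,q[4]+y5,d5)@T(h,0,q[5],0)@T(-h,a7,q[6]+y7,d7)
    return M
E
cat > fit.py <<'E'
from fk import *
from h import pose
p,R,o=pose()
D=[([-1.37,.477,.022,1.555,-.011,1.109,-.083],[.205,.64258,.23043],[0,.154,.988,0]),
([-1.07,.25,.53,1.93,-.15,1.,-1.31],[.46036,.25921,.23113],[0,.934,.358,0]),
([-1.39,0,.57,2.32,.82,.5,-2.81],[.4659,.2495,.2329],[.002,.951,.122,.285]),
(o['q'],p,np.roll(R.as_quat(),1))]
def res(k):
    r=[]
    for q,p,w in D:
        M=fk(q,k); Rm=Rn.from_quat([w[1],w[2],w[3],w[0]])
        r+=list((M[:3,3]-p)*1)+list((Rm.inv()*Rn.from_matrix(M[:3,:3])).as_rotvec()*.3)
    return np.array(r)
best=None
rng=np.random.default_rng(0)
for i in range(60):
    x0=np.r_[.33,.35,.05,.08,.35,.08,.25,rng.uniform(-3.1,3.1,2),0,0]
    s=least_squares(res,x0,max_nfev=300)
    if best is None or s.cost<best.cost: best=s
print(best.cost,best.x.round(4)); print((res(best.x)*1e3).round(1).reshape(-1,6)); np.save('/tmp/k',best.x)
E
python3 fit.py
```

```text
0.36768487173153575 [-0.8381  1.5245  1.5145  0.5453 -2.2098  0.3847  1.0492  2.7053 -3.9474
 -1.7113  0.0077]
[[  42.7  -91.4  115.   199.7  -71.4 -274.9]
 [-143.3   28.7 -161.3   -9.4  285.8  324.4]
 [ -82.6  -58.5   18.6  137.6  400.5   24.8]
 [ 140.4  -14.6   27.6   79.7  366.   -74.2]]
```

```bash
python3 - <<'E'
s=open('fk.py').read(); i=s.index('def T('); 
s=s[:i]+'''def A(ax,th,t=(0,0,0)):
    M=np.eye(4); M[:3,:3]=Rn.from_euler(ax,th).as_matrix(); M[:3,3]=t; return M
SG=[1,1,1,1]
def fk(q,k):
    d1,d3,a4,a5,d5,a7,d7,y0,y7,y3,y5=k; s=SG
    return A('z',s[0]*q[0]+y0,(0,0,d1))@A('y',q[1])@A('z',s[1]*q[2]+y3,(0,0,d3))@A('y',q[3],(a4,0,0))@A('z',s[2]*q[4]+y5,(a5,0,d5))@A('y',q[5])@A('z',s[3]*q[6]+y7,(a7,0,d7))
'''
open('fk.py','w').write(s)
f=open('fit.py').read(); j=f.index('best=None')
f=f[:j]+'''import itertools,fk as F
out=[]
rng=np.random.default_rng(0)
for sg in itertools.product([1,-1],repeat=4):
    F.SG[:]=sg
    for i in range(5):
        s=least_squares(res,np.r_[.33,.4,0,0,.4,0,.25,rng.uniform(-3.1,3.1,2),0,0],max_nfev=200); out.append((s.cost,sg,s.x))
out.sort(key=lambda a:a[0])
for o_ in out[:3]: print(o_[0],o_[1],o_[2].round(3))
F.SG[:]=out[0][1]; print((res(out[0][2])*1e3).round(1).reshape(-1,6)); np.savez('/tmp/k',k=out[0][2],sg=out[0][1])
'''
open('fit.py','w').write(f)
E
python3 fit.py
```

```text
0.0003451912582961953 (-1, -1, -1, -1) [ 2.91e-01  5.26e-01  1.00e-03 -3.20e-02  4.51e-01 -1.50e-02  3.56e-01
 -5.30e-02  1.48e+00 -4.40e-02  5.00e-03]
0.00034519125829736793 (-1, -1, -1, -1) [ 2.91e-01  5.26e-01  1.00e-03 -3.20e-02  4.51e-01 -1.50e-02  3.56e-01
 -5.30e-02  1.48e+00 -4.40e-02  5.00e-03]
0.0003451912583152245 (-1, -1, -1, -1) [ 2.910e-01  5.260e-01  1.000e-03 -3.200e-02  4.510e-01 -1.500e-02
  3.560e-01 -5.300e-02 -4.803e+00 -4.400e-02  5.000e-03]
[[ -0.3   1.5  -0.3  -0.5  -4.9   0.7]
 [ -5.6   6.   -1.3  -1.8   1.3   1.9]
 [ -4.6   4.1   3.6 -14.8  -3.    0.2]
 [  3.6  -2.5  -2.  -16.4   2.7  -2.7]]
```

```bash
cat > ik.py <<'E'
from fk import *; import fk
z=np.load('/tmp/k.npz'); k=z['k']; fk.SG[:]=z['sg']
from h import toolR,pose
def ik(P,R,n=14,seed=0):
    rng=np.random.default_rng(seed); mid=(LO+HI)/2; best=None
    def f(q):
        M=fk.fk(q,k); return np.r_[(M[:3,3]-P)*10,(R.inv()*Rn.from_matrix(M[:3,:3])).as_rotvec()*3,.003*(q-mid)/(HI-LO)]
    q0=np.array(pose()[2]['q'])
    for i in range(n):
        s=least_squares(f,np.clip(q0 if i==0 else rng.uniform(LO,HI),LO+.01,HI-.01),bounds=(LO+.03,HI-.03),max_nfev=60)
        if best is None or s.cost<best.cost: best=s
        
    e=f(best.x); return best.x,np.linalg.norm(e[:3])*100,np.degrees(np.linalg.norm(e[3:6])/3)
E
cat > /tmp/a.py <<'E'
import sys; sys.path.insert(0,'.')
from ik import *
np.set_printoptions(precision=2,suppress=True)
G=np.array([.54,.2685,.036]); Q=np.array([.575,.0305,.073])
for fl in(-1,1):
  for e1 in (30,38,46,54,62,70):
    R=toolR(5.5,e1,fl); a=ik(G+R.apply([0,0,.019]),R)
    e2=81.4-e1; R=toolR(-22.5,e2,-fl); b=ik(Q+R.apply([0,0,.019]),R)
    print(fl,e1,'grasp err mm/deg',round(a[1],1),round(a[2],1),a[0],'place',round(b[1],1),round(b[2],1),b[0])
E
time python3 /tmp/a.py
```

```text
Traceback (most recent call last):
  File "ik.py", line 10, in ik
    s=least_squares(f,np.clip(q0 if i==0 else rng.uniform(LO,HI),LO+.01,HI-.01),bounds=(LO+.03,HI-.03),max_nfev=60)
ValueError: Initial guess is outside of provided bounds

real	0m1.545s
user	0m1.231s
sys	0m0.215s
```

```bash
sed -i 's/LO+.01,HI-.01/LO+.04,HI-.04/' ik.py; time python3 /tmp/a.py
```

```text
-1 30 grasp err mm/deg 13.4 2.2 [-1.72  1.25  1.03  2.41  3.15  0.64  0.18] place 0.0 0.0 [ 0.12  0.5  -0.56  2.38  2.    0.67 -1.03]
-1 38 grasp err mm/deg 4.8 0.8 [-1.54  0.96  0.88  2.41  3.15  0.59  0.5 ] place 3.1 0.6 [-1.17  0.77  0.91  2.41  3.15  0.35 -2.56]
-1 46 grasp err mm/deg 0.0 0.0 [-0.52  0.6  -0.27  2.39  2.38  0.71  1.78] place 13.9 2.8 [-1.32  0.98  1.03  2.41  3.15  0.4  -2.77]
-1 54 grasp err mm/deg 0.0 0.0 [-0.39  0.57 -0.37  2.32  2.17  0.53  2.06] place 20.5 4.0 [-1.44  1.22  1.08  2.41  3.05  0.44 -2.93]
-1 62 grasp err mm/deg 0.0 0.0 [ 0.13  0.77 -1.01  2.25  1.79  0.8   2.62] place 21.0 4.1 [-1.59  1.58  1.16  2.41  3.15  0.44  2.92]
-1 70 grasp err mm/deg 0.0 0.0 [ 0.05  0.69 -0.86  2.16  1.45  0.62  2.92] place 15.3 3.0 [-1.71  1.87  1.17  2.41  3.15  0.41  2.63]
1 30 grasp err mm/deg 13.4 2.2 [-1.72  1.24  1.01  2.41  3.13  0.64 -2.93] place 0.0 0.0 [ 0.21  0.53 -0.67  2.38  1.99  0.73  2.15]
1 38 grasp err mm/deg 4.8 0.8 [-1.54  0.96  0.88  2.41  3.15  0.59 -2.64] place 3.1 0.6 [-1.17  0.77  0.91  2.41  3.15  0.35  0.58]
1 46 grasp err mm/deg 0.0 0.0 [-0.27  0.66 -0.57  2.39  2.29  0.85 -1.19] place 13.9 2.8 [-1.32  0.98  1.03  2.41  3.15  0.4   0.37]
1 54 grasp err mm/deg 0.0 0.0 [-0.09  0.67 -0.75  2.32  2.07  0.74 -0.89] place 20.5 4.0 [-1.46  1.26  1.11  2.41  3.15  0.44  0.09]
1 62 grasp err mm/deg 0.0 0.0 [ 0.04  0.69 -0.87  2.25  1.78  0.68 -0.56] place 21.0 4.1 [-1.59  1.58  1.16  2.41  3.15  0.44 -0.22]
1 70 grasp err mm/deg 0.0 0.0 [ 0.09  0.71 -0.91  2.16  1.47  0.66 -0.23] place 15.3 3.0 [-1.71  1.87  1.17  2.41  3.15  0.41 -0.51]
real	1m2.412s
user	0m58.138s
sys	0m0.149s
```

```bash
cat > ik.py <<'E'
from fk import *; import fk
z=np.load('/tmp/k.npz'); k=z['k']; fk.SG[:]=z['sg']
from h import toolR,pose
np.set_printoptions(precision=2,suppress=True)
def ik(P,R,q0,w=.02):
    def f(q):
        M=fk.fk(q,k); return np.r_[(M[:3,3]-P)*10,(R.inv()*Rn.from_matrix(M[:3,:3])).as_rotvec()*3,w*.1*(q-q0)]
    s=least_squares(f,np.clip(q0,LO+.04,HI-.04),bounds=(LO+.03,HI-.03),max_nfev=80); e=f(s.x)
    return s.x,np.linalg.norm(e[:3])*100,np.degrees(np.linalg.norm(e[3:6])/3)
def multi(P,R,n=10,near=None,seed=0):
    rng=np.random.default_rng(seed); o=[]
    for i in range(n):
        q,a,b=ik(P,R,rng.uniform(LO,HI)); o.append((a+b+(0 if near is None else .2*np.abs(q-near).sum()),q,a,b))
    o.sort(key=lambda t:t[0]); return o
E
cat > /tmp/a.py <<'E'
import sys; sys.path.insert(0,'.')
from ik import *
G=np.array([.565,.2705,.039]); Q=np.array([.575,.0305,.051])
q0=np.array(pose()[2]['q'])
near=None
for n,C,psi,e,fl in(('grasp',G,5.5,42,-1),('pre',G+[0,0,.12],5.5,42,-1),('lift',G+[0,0,.14],5.5,42,-1),('spun',np.array([.6,.15,.2]),-20,40,1),('place',Q,-45,39.4,1),('re',Q,45,39,1),('fin',Q,67.5,39,1)):
    R=toolR(psi,e,fl); o=multi(C+R.apply([0,0,.019]),R,12,near)
    for t in o[:2]: print(n,t[1],round(t[2],1),round(t[3],1))
    near=o[0][1]
E
python3 /tmp/a.py
```

```text
grasp [-0.18  0.73 -0.67  2.38  2.34  0.99  1.98] 0.0 0.0
grasp [-0.02  0.83 -0.88  2.38  2.3   1.12  2.12] 0.0 0.0
pre [ 0.05  0.49 -0.94  2.36  2.04  0.83  2.29] 0.0 0.0
pre [ 0.2   0.62 -1.17  2.36  2.02  0.99  2.38] 0.0 0.0
lift [ 0.11  0.47 -1.02  2.35  1.98  0.82  2.35] 0.0 0.0
lift [ 0.25  0.6  -1.24  2.35  1.97  0.98  2.44] 0.0 0.0
spun [ 0.22  0.51 -1.08  2.28  1.74  1.09 -0.84] 0.0 0.0
spun [-0.16  0.35 -0.58  2.28  1.7   0.83 -0.88] 0.0 0.0
place [ 0.08  0.82 -0.83  2.29  1.79  1.36 -1.29] 0.0 0.0
place [-0.27  0.67 -0.37  2.28  1.73  1.03 -1.36] 0.0 0.0
re [ 1.04  0.92 -0.99  2.32  4.    0.2  -1.23] 0.0 0.0
re [ 0.45  0.64 -0.22  2.34  4.42  0.73 -1.83] 0.0 0.0
fin [ 1.09  1.03 -1.04  2.14 -0.26  0.34 -2.93] 0.0 0.0
fin [ 0.93  0.87 -0.81  2.13 -0.8   0.46 -2.45] 0.0 0.0
```

```bash
cat > /tmp/a.py <<'E'
import sys; sys.path.insert(0,'.')
from ik import *
Q=np.array([.575,.0305,.051])
pl=np.array([-.27,.67,-.37,2.28,1.73,1.03,-1.36]); fi=np.array([.93,.87,-.81,2.13,-.8,.46,-2.45])
for psi in(-45,-39,-33,-28):
    R=toolR(psi,39.4,1); t=ik(Q+R.apply([0,0,.019]),R,pl,.005); print('place',psi,t[0],round(t[1],1),round(t[2],1))
for e in(40,32,25):
  for psi in(67.5,62,56,50,45):
   for fl in(1,-1):
    R=toolR(psi,e,fl); s=fi.copy(); s[6]+=0 if fl>0 else np.pi; s[6]=min(s[6],2.9)
    t=ik(Q+R.apply([0,0,.019]),R,s,.005); print('re',e,psi,fl,t[0],round(t[1],1),round(t[2],1))
E
python3 /tmp/a.py
```

```text
place -45 [-0.27  0.67 -0.37  2.28  1.73  1.03 -1.36] 0.0 0.0
place -39 [-0.25  0.66 -0.37  2.34  1.87  1.01 -1.38] 0.0 0.0
place -33 [-0.21  0.65 -0.37  2.39  2.01  0.99 -1.4 ] 0.0 0.0
place -28 [-1.17  0.85  0.83  2.41  2.77  0.4  -2.37] 0.0 0.0
re 40 67.5 1 [ 0.92  0.86 -0.8   2.13 -0.8   0.46 -2.46] 0.0 0.0
re 40 67.5 -1 [ 0.92  0.86 -0.8   2.13 -0.8   0.46  0.68] 0.0 0.0
re 40 62 1 [ 0.98  0.88 -0.88  2.19 -0.89  0.34 -2.43] 0.0 0.0
re 40 62 -1 [ 0.98  0.88 -0.88  2.19 -0.89  0.34  0.71] 0.0 0.0
re 40 56 1 [ 1.03  0.91 -0.97  2.24 -1.11  0.2  -2.27] 0.0 0.0
re 40 56 -1 [ 1.03  0.91 -0.97  2.24 -1.11  0.2   0.87] 0.0 0.0
re 40 50 1 [ 1.02  0.88 -0.95  2.26 -1.34  0.2  -2.13] 5.7 2.3
re 40 50 -1 [ 1.02  0.88 -0.95  2.26 -1.34  0.2   1.01] 5.7 2.3
re 40 45 1 [ 1.02  0.86 -0.94  2.26 -1.34  0.2  -2.2 ] 13.1 5.3
re 40 45 -1 [ 1.02  0.86 -0.94  2.26 -1.34  0.2   0.94] 13.1 5.3
re 32 67.5 1 [ 1.01  0.98 -0.86  2.12 -0.82  0.5  -2.35] 0.0 0.0
re 32 67.5 -1 [ 1.01  0.98 -0.86  2.12 -0.82  0.5   0.79] 0.0 0.0
re 32 62 1 [ 1.08  1.01 -0.94  2.18 -0.93  0.37 -2.29] 0.0 0.0
re 32 62 -1 [ 1.0
[... 370 characters left out ...]
 45 -1 [ 1.16  1.05 -1.04  2.25 -1.34  0.2   1.11] 15.4 6.3
re 25 67.5 1 [ 1.07  1.08 -0.88  2.1  -0.84  0.55 -2.26] 0.0 0.0
re 25 67.5 -1 [ 1.06  1.07 -0.87  2.1  -0.85  0.56  0.89] 0.0 0.0
re 25 62 1 [ 1.1   1.08 -0.9   2.17 -1.03  0.47 -2.11] 0.0 0.0
re 25 62 -1 [ 1.11  1.09 -0.91  2.17 -1.01  0.45  1.01] 0.0 0.0
re 25 56 1 [ 1.17  1.14 -0.99  2.23 -1.25  0.32 -1.92] 0.0 0.0
re 25 56 -1 [ 1.15  1.11 -0.96  2.23 -1.29  0.35  1.25] 0.0 0.0
re 25 50 1 [ 1.24  1.22 -1.08  2.26 -1.34  0.2  -1.84] 6.3 2.6
re 25 50 -1 [ 1.24  1.22 -1.08  2.26 -1.34  0.2   1.3 ] 6.3 2.6
re 25 45 1 [ 1.26  1.23 -1.09  2.26 -1.34  0.2  -1.87] 15.2 6.2
re 25 45 -1 [ 1.26  1.23 -1.09  2.26 -1.34  0.2   1.27] 15.2 6.2
```

```bash
S='{"jaw":100,"x":0,"y":0,"z":0,"ax":0,"ay":0,"az":-10.5}'; python3 -m crank '[{"jaw":100,"x":0,"y":0,"z":0,"ax":0,"ay":0,"az":-10.5},{"jaw":100,"x":0,"y":0,"z":0,"ax":0,"ay":0,"az":-10.5},{"jaw":100,"x":0,"y":0,"z":0,"ax":0,"ay":0,"az":-10.5},{"jaw":100,"x":0,"y":0,"z":0,"ax":0,"ay":0,"az":-10.5},{"jaw":100,"x":0,"y":0,"z":0,"ax":0,"ay":0,"az":-10.5},{"jaw":100,"x":0,"y":0,"z":0,"ax":0,"ay":0,"az":-10.5},{"jaw":100,"x":0,"y":0,"z":0,"ax":0,"ay":0,"az":-10.5},{"jaw":100,"x":0,"y":0,"z":0,"ax":0,"ay":0,"az":-10.5},{"jaw":100,"x":0,"y":0,"z":0,"ax":0,"ay":0,"az":-10.5},{"jaw":100,"x":0,"y":0,"z":0,"ax":0,"ay":0,"az":-10.5},{"jaw":100,"x":0,"y":0,"z":0,"ax":0,"ay":0,"az":-10.5},{"jaw":100,"x":0,"y":0,"z":0,"ax":0,"ay":0,"az":-10.5}]'
cat > nxt.py <<'E'
# usage: nxt.py cx cy cz psi e flip [q ref]: shift/turn to put the grasp point at c; IK near present joints
import sys
from ik import *; from h import togo
a=list(map(float,sys.argv[1:7])); R=toolR(*a[3:6]); P=np.array(a[:3])+R.apply([0,0,.019]); q=np.array(pose()[2]['q']); print('q',q,'tcp',(pose()[0]*1e3).round(1),'f',np.round(pose()[2]['contact_force'],1))
t=ik(P,R,q,.05); print('ik',t[0],round(t[1],1),round(t[2],1)); togo(P,R)
E
python3 nxt.py .565 .2705 .159 5.5 42 -1
```

```text
t: 5.95
eef_pos: [0.465, 0.2772, 0.1771]
tool_rot: [0.297, 0.385, 0.863, 0.136]
contact_force: [-0.2, 0.9, -0.4]
gripper_width: 1.001
q [-1.64  0.23  0.76  2.37  1.15  0.39 -1.23] tcp [465.  277.2 177.1] f [-0.2  0.9 -0.4]
ik [-1.7   0.7   1.2   2.22 -1.34  0.2  -1.03] 21.5 9.0
shift [-51.5  48.7  94.7] turn [ -9.4   8.8 127.3]
```

```bash
python3 -m crank '[{"jaw":100,"x":0,"y":0,"z":0,"ax":0,"ay":0,"az":-10.5},{"jaw":100,"x":0,"y":0,"z":0,"ax":0,"ay":0,"az":-10.5},{"jaw":100,"x":0,"y":0,"z":0,"ax":0,"ay":0,"az":-10.5},{"jaw":100,"x":0,"y":0,"z":0,"ax":0,"ay":0,"az":-10.5},{"jaw":100,"x":0,"y":0,"z":0,"ax":0,"ay":0,"az":-10.5},{"jaw":100,"x":0,"y":0,"z":0,"ax":0,"ay":0,"az":-10.5},{"jaw":100,"x":0,"y":0,"z":0,"ax":0,"ay":0,"az":-10.5},{"jaw":100,"x":0,"y":0,"z":0,"ax":0,"ay":0,"az":-10.5},{"jaw":100,"x":0,"y":0,"z":0,"ax":0,"ay":0,"az":-10.5},{"jaw":100,"x":0,"y":0,"z":0,"ax":0,"ay":0,"az":-10.5},{"jaw":100,"x":0,"y":0,"z":0,"ax":0,"ay":0,"az":-10.5},{"jaw":100,"x":0,"y":0,"z":0,"ax":0,"ay":0,"az":-10.5}]'
python3 nxt.py .565 .2705 .159 5.5 42 -1
```

```text
t: 7.45
eef_pos: [0.465, 0.2772, 0.1773]
tool_rot: [0.257, -0.594, 0.735, -0.203]
contact_force: [0.0, 0.0, -0.7]
gripper_width: 0.999
q [-1.45  0.2   0.54  2.36  1.19  0.45  0.92] tcp [465.  277.2 177.3] f [ 0.   0.  -0.7]
ik [-1.14  0.39  0.48  2.34  2.44  0.35  1.67] 0.0 0.0
shift [ -9.1 -70.1  94.9] turn [  11.3    4.1 -106. ]
```

```bash
python3 -m crank '[{"jaw":100,"x":-5,"y":-35,"z":47,"ax":0,"ay":0,"az":0},{"jaw":100,"x":-5,"y":-35,"z":47,"ax":0,"ay":0,"az":0},{"jaw":100,"x":0,"y":0,"z":0,"ax":1.1,"ay":0.4,"az":-10.6},{"jaw":100,"x":0,"y":0,"z":0,"ax":1.1,"ay":0.4,"az":-10.6},{"jaw":100,"x":0,"y":0,"z":0,"ax":1.1,"ay":0.4,"az":-10.6},{"jaw":100,"x":0,"y":0,"z":0,"ax":1.1,"ay":0.4,"az":-10.6},{"jaw":100,"x":0,"y":0,"z":0,"ax":1.1,"ay":0.4,"az":-10.6},{"jaw":100,"x":0,"y":0,"z":0,"ax":1.1,"ay":0.4,"az":-10.6},{"jaw":100,"x":0,"y":0,"z":0,"ax":1.1,"ay":0.4,"az":-10.6},{"jaw":100,"x":0,"y":0,"z":0,"ax":1.1,"ay":0.4,"az":-10.6},{"jaw":100,"x":0,"y":0,"z":0,"ax":1.1,"ay":0.4,"az":-10.6},{"jaw":100,"x":0,"y":0,"z":0,"ax":1.1,"ay":0.4,"az":-10.6}]'
python3 nxt.py .565 .2705 .159 5.5 42 -1;python3 nxt.py .565 .2705 .039 5.5 42 -1
```

```text
t: 8.95
eef_pos: [0.5785, 0.2723, 0.1468]
tool_rot: [-0.018, 0.913, 0.044, 0.405]
contact_force: [0.7, 0.9, -0.1]
gripper_width: 0.997
q [-1.3   0.46  0.62  2.32  2.3   0.34  1.75] tcp [578.5 272.3 146.8] f [ 0.7  0.9 -0.1]
ik [-1.17  0.39  0.51  2.34  2.46  0.34  1.64] 0.0 0.0
shift [0.  0.5 0.7] turn [0.1 0.2 0. ]
q [-1.3   0.46  0.62  2.32  2.3   0.34  1.75] tcp [578.5 272.3 146.8] f [ 0.7  0.9 -0.1]
ik [-0.98  0.65  0.29  2.36  2.68  0.61  1.33] 0.0 0.0
shift [-88.9   0.3  81.4] turn [0.1 0.2 0. ]
```

```bash
python3 -m crank '[{"jaw":100,"x":-30,"y":0,"z":27,"ax":0,"ay":0,"az":0},{"jaw":100,"x":-30,"y":0,"z":27,"ax":0,"ay":0,"az":0},{"jaw":100,"x":-29,"y":0,"z":27,"ax":0,"ay":0,"az":0},{"jaw":100,"x":0,"y":0,"z":0,"ax":0,"ay":0,"az":0},{"jaw":100,"x":0,"y":0,"z":0,"ax":0,"ay":0,"az":0}]' && python3 nxt.py .565 .2705 .039 5.5 42 -1; python3 - <<'E'
from h import *
im,d,c=look('wrist'); save('w3',im)
E
```

```text
t: 9.57
eef_pos: [0.579, 0.2735, 0.0278]
tool_rot: [-0.019, 0.913, 0.041, 0.405]
contact_force: [0.1, 0.3, 0.6]
gripper_width: 0.998
q [-1.05  0.71  0.32  2.32  2.5   0.6   1.46] tcp [579.  273.5  27.8] f [0.1 0.3 0.6]
ik [-0.95  0.65  0.25  2.36  2.65  0.62  1.37] 0.0 0.0
shift [-1.1  1.7  0.9] turn [ 0.2  0.1 -0.3]
```

View pics/w3.png

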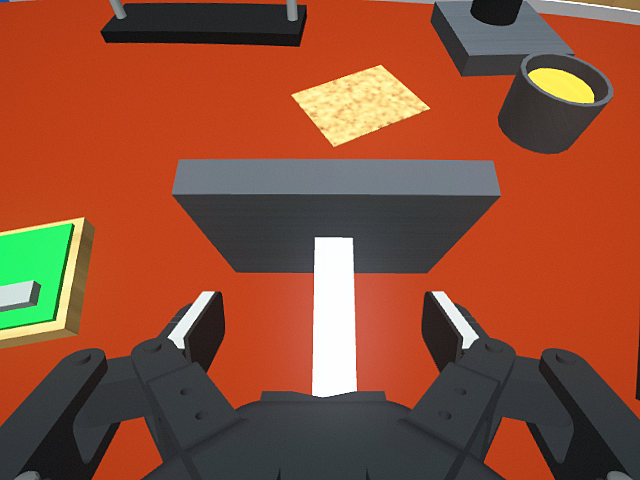

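The post is centred at column 334 and the jaws at 323, so I'll shift +3.5 mm in y. The yaw looks right. Next I close and lift.

```bash
python3 -m crank '[{"jaw":100,"x":0,"y":3.5,"z":0,"ax":0,"ay":0,"az":0},{"jaw":0,"x":0,"y":0,"z":0,"ax":0,"ay":0,"az":0},{"jaw":0,"x":0,"y":0,"z":0,"ax":0,"ay":0,"az":0},{"jaw":0,"x":0,"y":0,"z":0,"ax":0,"ay":0,"az":0},{"jaw":0,"x":0,"y":0,"z":0,"ax":0,"ay":0,"az":0},{"jaw":0,"x":0,"y":0,"z":0,"ax":0,"ay":0,"az":0},{"jaw":0,"x":0,"y":0,"z":0,"ax":0,"ay":0,"az":0},{"jaw":0,"x":0,"y":0,"z":0,"ax":0,"ay":0,"az":0}]' 100 && python3 -m crank '[{"jaw":0,"x":8,"y":0,"z":-7,"ax":0,"ay":0,"az":0},{"jaw":0,"x":22,"y":0,"z":-20,"ax":0,"ay":0,"az":0},{"jaw":0,"x":30,"y":0,"z":-27,"ax":0,"ay":0,"az":0},{"jaw":0,"x":30,"y":0,"z":-27,"ax":0,"ay":0,"az":0},{"jaw":0,"x":30,"y":0,"z":-27,"ax":0,"ay":0,"az":0},{"jaw":0,"x":0,"y":0,"z":0,"ax":0,"ay":0,"az":0}]'; python3 nxt.py .58 .20 .22 -10 40 1
```

```text
t: 10.62
eef_pos: [0.5782, 0.2702, 0.0267]
tool_rot: [-0.019, 0.913, 0.041, 0.405]
contact_force: [-2.6, -1.4, 4.7]
gripper_width: 0.171
t: 11.38
eef_pos: [0.578, 0.273, 0.1895]
tool_rot: [-0.022, 0.913, 0.042, 0.405]
contact_force: [-0.6, 0.1, -9.4]
gripper_width: 0.17
q [-1.45  0.4   0.81  2.31  2.15  0.24  1.93] tcp [578.  273.  189.5] f [-0.6  0.1 -9.4]
ik [-1.76  0.79  1.39  2.3   4.46  0.2   2.43] 0.0 0.0
shift [20.  76.6 -5.8] turn [  -3.2  -17.6 -169.1]
```

```bash
python3 -m crank '[{"jaw":0,"x":0,"y":20,"z":0,"ax":0,"ay":0,"az":0},{"jaw":0,"x":0,"y":20,"z":0,"ax":0,"ay":0,"az":0},{"jaw":0,"x":0,"y":20,"z":0,"ax":0,"ay":0,"az":-5},{"jaw":0,"x":0,"y":0,"z":0,"ax":0,"ay":0,"az":-10},{"jaw":0,"x":0,"y":0,"z":0,"ax":0,"ay":0,"az":-10.5},{"jaw":0,"x":0,"y":0,"z":0,"ax":0,"ay":0,"az":-10.5},{"jaw":0,"x":0,"y":0,"z":0,"ax":0,"ay":0,"az":-10.5},{"jaw":0,"x":0,"y":0,"z":0,"ax":0,"ay":0,"az":-10.5},{"jaw":0,"x":0,"y":0,"z":0,"ax":0,"ay":0,"az":-10.5},{"jaw":0,"x":0,"y":0,"z":0,"ax":0,"ay":0,"az":-10.5},{"jaw":0,"x":0,"y":0,"z":0,"ax":0,"ay":0,"az":-10.5},{"jaw":0,"x":0,"y":0,"z":0,"ax":0,"ay":0,"az":-10.5}]';python3 nxt.py .58 .20 .22 -10 40 1
```

```text
t: 12.88
eef_pos: [0.5818, 0.2108, 0.1842]
tool_rot: [0.294, 0.559, 0.725, 0.274]
contact_force: [-0.8, 0.3, -8.8]
gripper_width: 0.172
q [-1.49  0.45  1.03  2.38  3.03  0.22  2.85] tcp [581.8 210.8 184.2] f [-0.8  0.3 -8.8]
ik [-1.76  0.79  1.39  2.3   4.46  0.2   2.43] 0.0 0.0
shift [-18.3  22.3  -7.6] turn [  7.6 -10.  -70.2]
```

```bash
python3 -m crank '[{"jaw":0,"x":0,"y":0,"z":0,"ax":0,"ay":0,"az":10.5},{"jaw":0,"x":0,"y":0,"z":0,"ax":0,"ay":0,"az":10.5},{"jaw":0,"x":0,"y":0,"z":0,"ax":0,"ay":0,"az":10.5},{"jaw":0,"x":0,"y":0,"z":0,"ax":0,"ay":0,"az":10.5},{"jaw":0,"x":0,"y":0,"z":0,"ax":0,"ay":0,"az":10.5},{"jaw":0,"x":0,"y":0,"z":0,"ax":0,"ay":0,"az":10.5},{"jaw":0,"x":0,"y":0,"z":0,"ax":0,"ay":0,"az":10.5},{"jaw":0,"x":0,"y":0,"z":0,"ax":0,"ay":0,"az":10.5},{"jaw":0,"x":0,"y":0,"z":0,"ax":0,"ay":0,"az":10.5},{"jaw":0,"x":0,"y":0,"z":0,"ax":0,"ay":0,"az":10.5},{"jaw":0,"x":0,"y":0,"z":0,"ax":0,"ay":0,"az":10.5},{"jaw":0,"x":0,"y":0,"z":0,"ax":0,"ay":0,"az":10.5}]';python3 nxt.py .58 .20 .22 -10 40 1
```

```text
t: 14.38
eef_pos: [0.5818, 0.2108, 0.1845]
tool_rot: [-0.114, 0.899, -0.175, 0.386]
contact_force: [-0.2, -1.0, -8.9]
gripper_width: 0.168
q [-1.12  0.29  0.53  2.36  2.22  0.33  1.52] tcp [581.8 210.8 184.5] f [-0.2 -1.  -8.9]
ik [-1.05  0.26  0.39  2.31  1.75  0.47 -0.9 ] 0.0 0.0
shift [28.6  1.5 -7.5] turn [  7.4  15.3 162. ]
```

```bash
python3 -m crank '[{"jaw":0,"x":0,"y":0,"z":0,"ax":0.5,"ay":1,"az":10.1},{"jaw":0,"x":0,"y":0,"z":0,"ax":0.5,"ay":1,"az":10.1},{"jaw":0,"x":0,"y":0,"z":0,"ax":0.5,"ay":1,"az":10.1},{"jaw":0,"x":0,"y":0,"z":0,"ax":0.5,"ay":1,"az":10.1},{"jaw":0,"x":0,"y":0,"z":0,"ax":0.5,"ay":1,"az":10.1},{"jaw":0,"x":0,"y":0,"z":0,"ax":0.5,"ay":1,"az":10.1},{"jaw":0,"x":0,"y":0,"z":0,"ax":0.5,"ay":1,"az":10.1},{"jaw":0,"x":0,"y":0,"z":0,"ax":0.5,"ay":1,"az":10.1},{"jaw":0,"x":0,"y":0,"z":0,"ax":0.5,"ay":1,"az":10.1},{"jaw":0,"x":0,"y":0,"z":0,"ax":0.5,"ay":1,"az":10.1},{"jaw":0,"x":0,"y":0,"z":0,"ax":0.5,"ay":1,"az":10.1},{"jaw":0,"x":0,"y":0,"z":0,"ax":0.5,"ay":1,"az":10.1}]';python3 nxt.py .575 .0305 .19 -32 40 1
```

```text
t: 15.88
eef_pos: [0.5824, 0.2109, 0.1847]
tool_rot: [0.415, -0.246, 0.859, -0.173]
contact_force: [0.8, -0.3, -8.6]
gripper_width: 0.17
q [-0.88  0.34  0.09  2.33  1.82  0.69 -0.32] tcp [582.4 210.9 184.7] f [ 0.8 -0.3 -8.6]
ik [-0.68  0.29  0.2   2.36  1.69  0.62 -1.01] 0.0 0.0
shift [ 108.2 -152.    25.7] turn [18.2 10.2 53.9]
```

```bash
python3 -m crank '[{"jaw":0,"x":27,"y":-38,"z":6.4,"ax":0,"ay":0,"az":0},{"jaw":0,"x":27,"y":-38,"z":6.4,"ax":0,"ay":0,"az":0},{"jaw":0,"x":27,"y":-38,"z":6.4,"ax":0,"ay":0,"az":0},{"jaw":0,"x":27,"y":-38,"z":6.4,"ax":0,"ay":0,"az":0},{"jaw":0,"x":0,"y":0,"z":0,"ax":3,"ay":1.7,"az":9},{"jaw":0,"x":0,"y":0,"z":0,"ax":3,"ay":1.7,"az":9},{"jaw":0,"x":0,"y":0,"z":0,"ax":3,"ay":1.7,"az":9},{"jaw":0,"x":0,"y":0,"z":0,"ax":3,"ay":1.7,"az":9},{"jaw":0,"x":0,"y":0,"z":0,"ax":3,"ay":1.7,"az":9},{"jaw":0,"x":0,"y":0,"z":0,"ax":3,"ay":1.7,"az":9},{"jaw":0,"x":0,"y":0,"z":0,"ax":0,"ay":0,"az":0}]';python3 nxt.py .575 .0305 .19 -32 40 1; python3 - <<'E'
from h import *
im,d,c=look('scene'); save('s2',np.hstack([cv2.resize(im[180:360,200:500],None,fx=2,fy=2)])); np.savez('/tmp/s2',im=im,d=d)
im,d,c=look('top'); np.savez('/tmp/t2',im=im,d=d)
E
```

```text
t: 17.25
eef_pos: [0.588, 0.0789, 0.1739]
tool_rot: [0.402, 0.244, 0.874, -0.12]
contact_force: [-0.9, -0.3, -8.4]
gripper_width: 0.172
q [-0.4   0.37 -0.3   2.24  1.47  0.91 -0.84] tcp [588.   78.9 173.9] f [-0.9 -0.3 -8.4]
ik [-0.28  0.28 -0.25  2.36  1.7   0.75 -0.98] 0.0 0.0
shift [-21.2 -48.2  19.8] turn [-0.1 -0.4  0.9]
```

View pics/s2.png

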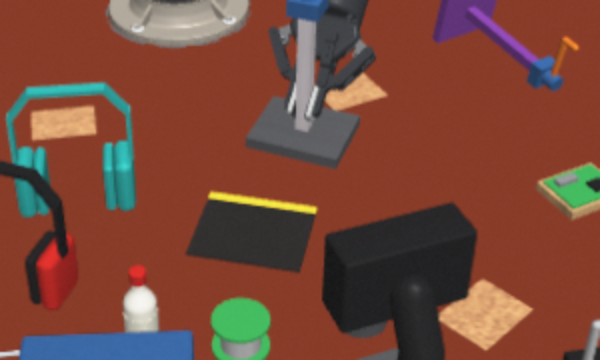

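```bash
cat > tilt.py <<'E'
from h import *
import sys
def basefit(z0=None):
    im,d,c=look('scene'); P=cloud(c,d); p,R,o=pose(); G=p-R.apply([0,0,.019])
    hsv=cv2.cvtColor(im,cv2.COLOR_RGB2HSV)
    zt=G[2]-.034 if z0 is None else z0
    m=(d>0)&(np.linalg.norm(P[...,:2]-G[:2],axis=2)<.085)&(abs(P[...,2]-zt)<.02)&(hsv[...,1]<90)&(hsv[...,2]<130)
    m=cv2.morphologyEx(m.astype(np.uint8),cv2.MORPH_OPEN,np.ones((3,3)))>0
    g=P[m]
    for i in range(5):
        ce=g.mean(0); n=np.linalg.svd(g-ce,full_matrices=False)[2][2]; n*=np.sign(n[2]); g=g[abs((g-ce)@n)<.003]
    r=cv2.minAreaRect((g[:,:2]*1e3).astype(np.float32))
    print('pts',len(g),'ce',ce.round(4),'normal',n.round(3),'G',G.round(4),'rect',np.round(r[0],1),np.round(r[1],1),round(r[2],1)); return g,n
if __name__=='__main__': basefit()
E
python3 tilt.py
```

```text
pts 831 ce [0.5818 0.0843 0.1492] normal [ 0.042 -0.011  0.999] G [0.575  0.085  0.1864] rect [575.7  85.2] [111.8  96.8] 59.4
```

```bash
python3 - <<'E'
from h import *
for n,f,bx in(('top','/tmp/top.npz',(270,350,170,245)),('scene','/tmp/s2.npz',(290,362,268,316))):
    z=np.load(f); im=z['im']; c=eyes.calibration(n); H,S,V=cv2.split(cv2.cvtColor(im,cv2.COLOR_RGB2HSV)); u0,u1,v0,v1=bx
    b=np.zeros((480,640),bool); b[v0:v1,u0:u1]=1
    red=(S>150)&((H<14)|(H>170))
    y=b&(H>20)&(H<35)&(S>120)&(V>120); k=b&~red&(S<150)
    k=cv2.morphologyEx((k|y).astype(np.uint8),cv2.MORPH_OPEN,np.ones((3,3)))
    L,lab,st,_=cv2.connectedComponentsWithStats(k); k=lab==1+np.argmax(st[1:,4])
    for nm,m in(('stripe',y),('pad',k)):
        cn=max(cv2.findContours(m.astype(np.uint8),cv2.RETR_EXTERNAL,cv2.CHAIN_APPROX_NONE)[0],key=len).reshape(-1,2)
        r=cv2.minAreaRect((onz(c,cn,.003)[:,:2]*1e3).astype(np.float32)); print(n,nm,np.round(r[0],1),np.round(r[1],1),round(r[2],1))
E
```

```text
top stripe [525.3  51.4] [141.3  14.2] 67.5
top pad [575.1  30.6] [141.5 122.2] 67.4
scene stripe [527.3  47.4] [138.4  15.3] 67.5
scene pad [577.8  26.7] [141.2 124.2] 67.4
```

```bash
python3 nxt.py .5765 .0287 .185 -32 39 1; python3 nxt.py .5765 .0287 .06 -32 39 1
```

```text
q [-0.4   0.37 -0.3   2.24  1.47  0.91 -0.83] tcp [587.3  77.2 174.1] f [-0.1 -0.2 -9.2]
ik [-0.28  0.3  -0.25  2.37  1.74  0.77 -1.03] 0.0 0.0
shift [-18.7 -47.1  24.8] turn [-0.2 -1.4  1. ]
q [-0.4   0.37 -0.3   2.24  1.47  0.91 -0.83] tcp [587.3  77.2 174.1] f [-0.1 -0.2 -9.2]
ik [-0.24  0.62 -0.32  2.4   2.03  0.96 -1.41] 0.0 0.0
shift [ 76.6 -45.1 105.8] turn [-0.2 -1.4  1. ]
```

```bash
python3 -m crank '[{"jaw":0,"x":-9,"y":-23.5,"z":12.4,"ax":0,"ay":0,"az":0},{"jaw":0,"x":-9.5,"y":-23.5,"z":12.4,"ax":-0.2,"ay":-1.4,"az":1},{"jaw":0,"x":0,"y":0,"z":0,"ax":0,"ay":0,"az":0},{"jaw":0,"x":24,"y":0.5,"z":20,"ax":0,"ay":0,"az":0},{"jaw":0,"x":24,"y":0.5,"z":20,"ax":0,"ay":0,"az":0},{"jaw":0,"x":24,"y":0.5,"z":20,"ax":0,"ay":0,"az":0},{"jaw":0,"x":23,"y":0.5,"z":21,"ax":0,"ay":0,"az":0},{"jaw":0,"x":0,"y":0,"z":0,"ax":0,"ay":0,"az":0},{"jaw":0,"x":0,"y":0,"z":0,"ax":0,"ay":0,"az":0}]'; python3 nxt.py .5765 .0287 .054 -32 39 1; python3 tilt.py
```

```text
t: 18.52
eef_pos: [0.5943, 0.0226, 0.0501]
tool_rot: [0.415, 0.25, 0.867, -0.118]
contact_force: [0.1, -0.9, -9.1]
gripper_width: 0.168
q [-0.34  0.65 -0.24  2.32  1.89  0.95 -1.28] tcp [594.3  22.6  50.1] f [ 0.1 -0.9 -9.1]
ik [-0.28  0.63 -0.27  2.4   2.05  0.94 -1.44] 0.0 0.0
shift [ 8.5 -4.4  2.3] turn [ 0.1  0.1 -0.2]
pts 747 ce [0.5901 0.0319 0.0249] normal [ 0.016 -0.012  1.   ] G [0.5821 0.0305 0.0626] rect [583.4  30.3] [112.6  95.4] 58.7
```

```bash
python3 -m crank '[{"jaw":0,"x":4,"y":-2,"z":1,"ax":0,"ay":0,"az":0},{"jaw":0,"x":4.5,"y":-2.4,"z":1.3,"ax":0,"ay":0,"az":0},{"jaw":0,"x":0,"y":0,"z":0,"ax":0,"ay":0,"az":0},{"jaw":0,"x":0.8,"y":0,"z":0.6,"ax":0,"ay":0,"az":0},{"jaw":0,"x":0,"y":0,"z":0,"ax":0,"ay":0,"az":0}]'; python3 nxt.py .5765 .0287 .053 -32 39 1
```

```text
t: 19.2
eef_pos: [0.5888, 0.0204, 0.0404]
tool_rot: [0.415, 0.25, 0.867, -0.118]
contact_force: [-0.4, 0.6, -7.4]
gripper_width: 0.169
q [-0.34  0.67 -0.25  2.33  1.91  0.97 -1.32] tcp [588.8  20.4  40.4] f [-0.4  0.6 -7.4]
ik [-0.28  0.63 -0.27  2.4   2.05  0.94 -1.44] 0.0 0.0
shift [-0.5  0.5 -0.4] turn [ 0.   0.1 -0.2]
```

```bash
cat > /tmp/a.py <<'E'
import sys; sys.path.insert(0,'.')
from ik import *
Q=np.array([.5765,.0287,.053]); q0=np.array(pose()[2]['q'])
for e in(39,41,43,45,47,49):
  for psi in(-28,-25,-22.5):
    R=toolR(psi,e,1); t=min([ik(Q+R.apply([0,0,.019]),R,s,.001) for s in(q0,np.array([-1.17,.85,.83,2.41,2.77,.4,-2.37]),np.array([.1,.7,-.8,2.38,2,1,-1.2]))],key=lambda t:t[1]+t[2]); print(e,psi,t[0],round(t[1],1),round(t[2],1))
E
python3 /tmp/a.py
```

```text
39 -28 [-1.2   0.88  0.87  2.41  2.84  0.4  -2.46] 0.0 0.0
39 -25 [-1.26  0.96  0.97  2.41  3.15  0.4  -2.76] 4.8 1.0
39 -22.5 [-1.23  0.93  0.95  2.41  3.15  0.43 -2.71] 9.1 1.8
41 -28 [-0.85  0.65  0.45  2.41  2.36  0.54 -1.81] 0.0 0.0
41 -25 [-1.22  0.9   0.94  2.41  3.15  0.39 -2.71] 2.5 0.5
41 -22.5 [-1.19  0.88  0.92  2.41  3.15  0.41 -2.65] 6.5 1.3
43 -28 [-0.13  0.6  -0.39  2.41  2.1   0.88 -1.34] 0.0 0.0
43 -25 [-1.12  0.79  0.83  2.41  2.97  0.39 -2.45] 0.0 0.0
43 -22.5 [-1.14  0.83  0.89  2.41  3.15  0.4  -2.6 ] 3.6 0.7
45 -28 [ 0.17  0.67 -0.74  2.4   2.04  1.02 -1.17] 0.0 0.0
45 -25 [-0.53  0.56  0.14  2.41  2.3   0.59 -1.56] 0.0 0.0
45 -22.5 [-1.1   0.78  0.85  2.41  3.15  0.38 -2.55] 0.6 0.1
47 -28 [ 0.2   0.66 -0.75  2.39  2.01  0.98 -1.13] 0.0 0.0
47 -25 [ 0.23  0.66 -0.77  2.41  2.07  0.96 -1.11] 0.0 0.0
47 -22.5 [-0.45  0.53  0.08  2.41  2.34  0.56 -1.51] 0.0 0.0
49 -28 [ 0.22  0.65 -0.76  2.37  1.97  0.93 -1.08] 0.0 0.0
49 -25 [ 0.25  0.64 -0.77  2.39  2.03  0.91 -1.07] 0.0 0.0
49 -22.5 [ 0.28  0.65 -0.78  2.41  2.08  0.9  -1.05] 0.0 0.0
```

```bash
python3 -m crank '[{"jaw":0,"x":1.2,"y":0,"z":1,"ax":0,"ay":0,"az":0},{"jaw":0,"x":0,"y":0,"z":0,"ax":0,"ay":0,"az":0},{"jaw":30,"x":0,"y":0,"z":0,"ax":0,"ay":0,"az":0},{"jaw":100,"x":0,"y":0,"z":0,"ax":0,"ay":0,"az":0},{"jaw":100,"x":0,"y":0,"z":0,"ax":0,"ay":0,"az":0},{"jaw":100,"x":0,"y":0,"z":0,"ax":0,"ay":0,"az":0}]' 40; python3 tilt.py; python3 nxt.py .5765 .0287 .055 -60 39 1
```

```text
t: 19.95
eef_pos: [0.5889, 0.0203, 0.0389]
tool_rot: [0.415, 0.25, 0.867, -0.118]
contact_force: [0.6, -1.1, -0.0]
gripper_width: 0.92
pts 402 ce [0.5738 0.031  0.0129] normal [ 0.07  -0.035  0.997] G [0.5763 0.0281 0.0507] rect [586.7  23.4] [111.3 114.5] 57.8
q [-0.34  0.67 -0.25  2.33  1.91  0.97 -1.32] tcp [588.8  20.3  38.8] f [-0.1  0.6  0.7]
ik [-0.35  0.71 -0.31  2.13  1.42  1.09 -1.29] 0.0 0.0
shift [-2.2 -6.3 -4.1] turn [21.8  0.1 17.4]
```

```bash
python3 -m crank '[{"jaw":100,"x":-0.7,"y":-2.1,"z":-1.4,"ax":7.3,"ay":0,"az":5.8},{"jaw":100,"x":-0.7,"y":-2.1,"z":-1.4,"ax":7.3,"ay":0,"az":5.8},{"jaw":100,"x":-0.7,"y":-2.1,"z":-1.4,"ax":7.2,"ay":0,"az":5.8},{"jaw":100,"x":0,"y":0,"z":0,"ax":0,"ay":0,"az":0},{"jaw":100,"x":0,"y":0,"z":-30,"ax":0,"ay":0,"az":0},{"jaw":100,"x":0,"y":0,"z":-50,"ax":0,"ay":0,"az":0},{"jaw":100,"x":-20,"y":0,"z":-50,"ax":0,"ay":0,"az":0},{"jaw":100,"x":-40,"y":0,"z":-45,"ax":0,"ay":0,"az":0},{"jaw":100,"x":-40,"y":0,"z":-40,"ax":0,"ay":0,"az":0}]'; python3 - <<'E'
from ik import *; from h import *
print(pose()[2]['q'],pose()[0])
im,d,c=look('scene'); save('s3',cv2.resize(im[180:360,200:440],None,fx=3,fy=3)); np.savez('/tmp/s3',im=im,d=d)
for nm in ('top',):
    im2,d2,c2=look(nm); np.savez('/tmp/t3',im=im2,d=d2)
R=Rn.from_matrix(np.array([[np.cos(a:=np.radians(157.5-180))*0,0,0],[0,0,0],[0,0,0]])+np.eye(3))
for yaw in(-30,150):
    y=np.array([np.cos(np.radians(yaw)),np.sin(np.radians(yaw)),0]); zz=np.array([0,0,-1.]); R=Rn.from_matrix(np.c_[np.cross(y,zz),y,zz]); P=np.array([.5765,.0287,.40])
    t=ik(P,R,np.array(pose()[2]['q']),.01); print(yaw,t); togo(P,R)
E
```

```text
t: 21.12
eef_pos: [0.5303, 0.1065, 0.2574]
tool_rot: [0.375, 0.449, 0.782, -0.216]
contact_force: [0.1, 0.8, 0.9]
gripper_width: 1.0
[-0.5   0.37 -0.36  2.    0.98  1.38 -0.84] [0.53 0.11 0.26]
-30 (array([ 0.01,  0.22, -0.19,  1.54,  0.04,  1.39, -0.69]), np.float64(1.5788042206040656e-05), np.float64(9.00946258497564e-06))
shift [-165.    -0.5  -16. ] turn [27.3 46.  55.7]
150 (array([ 0.23,  0.23, -0.47,  1.54,  0.1 ,  1.4 ,  2.39]), np.float64(0.0034147712513590885), np.float64(0.0004369219167185643))
shift [-165.    -0.5  -16. ] turn [ -52.7   31.2 -110.7]
```

View pics/s3.png

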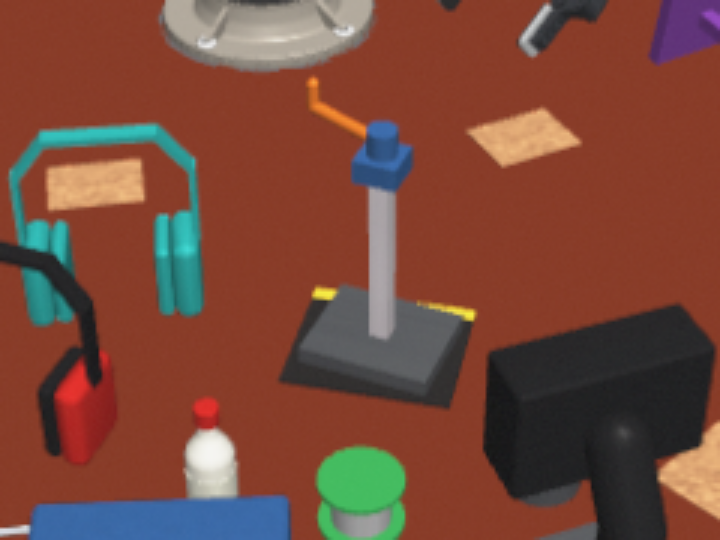

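```bash
python3 -m crank '[{"jaw":100,"x":-55,"y":0,"z":-5,"ax":0,"ay":0,"az":0},{"jaw":100,"x":-55,"y":0,"z":-5,"ax":0,"ay":0,"az":0},{"jaw":100,"x":-55,"y":0,"z":-5,"ax":0,"ay":0,"az":0},{"jaw":100,"x":0,"y":0,"z":0,"ax":3.4,"ay":5.75,"az":7},{"jaw":100,"x":0,"y":0,"z":0,"ax":3.4,"ay":5.75,"az":7},{"jaw":100,"x":0,"y":0,"z":0,"ax":3.4,"ay":5.75,"az":7},{"jaw":100,"x":0,"y":0,"z":0,"ax":3.4,"ay":5.75,"az":7},{"jaw":100,"x":0,"y":0,"z":0,"ax":3.4,"ay":5.75,"az":7},{"jaw":100,"x":0,"y":0,"z":0,"ax":3.4,"ay":5.75,"az":7},{"jaw":100,"x":0,"y":0,"z":0,"ax":3.4,"ay":5.75,"az":7},{"jaw":100,"x":0,"y":0,"z":0,"ax":3.4,"ay":5.75,"az":7},{"jaw":100,"x":0,"y":0,"z":0,"ax":0,"ay":0,"az":0}]'; python3 - <<'E'
from ik import *; from h import *
print(pose()[2]['q'],pose()[0],pose()[1].as_matrix())
def cont(m): return max(cv2.findContours(m.astype(np.uint8),cv2.RETR_EXTERNAL,cv2.CHAIN_APPROX_NONE)[0],key=len).reshape(-1,2)
for n,f,bx in(('top','/tmp/t3.npz',(270,350,150,245)),('scene','/tmp/s3.npz',(285,365,200,320))):
    z=np.load(f); im=z['im']; d=z['d']; c=eyes.calibration(n); H,S,V=cv2.split(cv2.cvtColor(im,cv2.COLOR_RGB2HSV)); u0,u1,v0,v1=bx
    b=np.zeros((480,640),bool); b[v0:v1,u0:u1]=1; P=cloud(c,d)
    bl=b&(H>100)&(H<125)&(S>120); og=b&(H>8)&(H<20)&(S>180)&(V>150)&(P[...,2]>.15)
    for nm,m,zlo,zhi in(('collar',bl,.18,.2),('hub',bl,.205,.23),('hook',og,.19,.24),('plate',b&(S<120)&(V<130),.012,.022)):
        mm=m&(P[...,2]>zlo)&(P[...,2]<zhi); g=P[mm]
        if len(g)>5: r=cv2.minAreaRect((g[:,:2]*1e3).astype(np.float32)); print(n,nm,len(g),'mean',(g.mean(0)*1e3).round(1),'rect',np.round(r[0],1),np.round(r[1],1),round(r[2],1))
    print(n,'V plate samples',[int(np.median(V[(abs(P[...,2]-zz)<.003)&b&(S<120)])) for zz in(.003,.017)])
im,d,c=look('wrist'); save('w4',im); np.savez('/tmp/w4',im=im,d=d)
E
```

```text
t: 22.72
eef_pos: [0.576, 0.023, 0.3918]
tool_rot: [0.001, 0.869, 0.495, -0.006]
contact_force: [0.2, -0.1, -0.1]
gripper_width: 1.003
[-0.03  0.22 -0.15  1.56  0.04  1.38 -0.72] [0.58 0.02 0.39] [[ 0.51  0.86 -0.01]
 [ 0.86 -0.51 -0.01]
 [-0.01 -0.   -1.  ]]
top collar 86 mean [574.   33.7 192.4] rect [575.3  31.9] [35.2 35.2] 58.3
top hub 61 mean [576.1  31.6 215.5] rect [575.7  31.4] [22.  21.8] 61.2
top hook 60 mean [536.    3.3 210. ] rect [538.    4.7] [67.2  8.9] 35.9
top plate 616 mean [572.3  35.   17. ] rect [613.9  66.5] [249.9 136.8] 43.4
top V plate samples [81, 115]
scene collar 172 mean [587.   27.7 189.8] rect [578.7  28.5] [36.2 38.4] 59.8
scene hub 72 mean [580.7  28.4 211.7] rect [578.7  28.3] [20.3 23.7] 74.4
scene hook 101 mean [535.9  -3.8 208.5] rect [540.5   0.6] [63.5 11.5] 37.0
scene plate 954 mean [582.9  28.2  15.4] rect [578.4  28. ] [112.1  96.3] 58.5
scene V plate samples [52, 98]
```

View pics/w4.png

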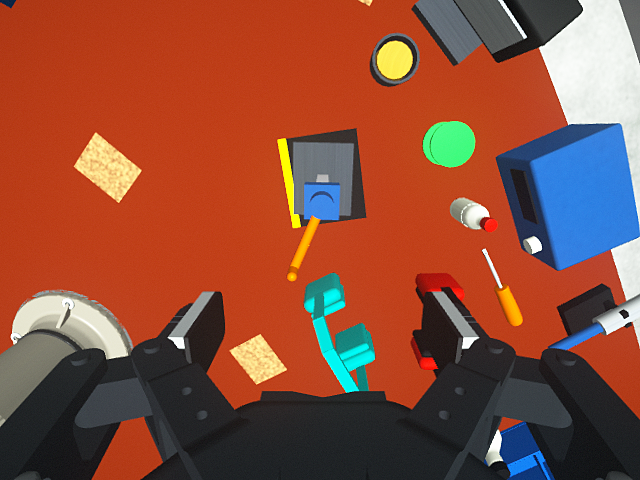

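The wrist view shows the stand upright on the pad, with the collar at (322,200), the hook pointing to (292,275) and the stripe on the left. The plate is yawed about 8.5° from the pad and about 1.4 mm off centre. I'll grip the collar from above and square it.

```bash
cat > dn.py <<'E'
# dn.py x y z yaw : togo for tool pointing down with tool y at azimuth yaw (nearest half turn given)
import sys
from h import *
def downR(yaw):
    a=np.radians(yaw); y=np.array([np.cos(a),np.sin(a),0]); z=np.array([0,0,-1.]); return Rn.from_matrix(np.c_[np.cross(y,z),y,z])
if __name__=='__main__':
    x=list(map(float,sys.argv[1:5])); togo(x[:3],downR(x[3])); p,R,o=pose(); print('tcp',(p*1e3).round(1),'q',np.round(o['q'],2),'f',np.round(o['contact_force'],1))
E
python3 dn.py .577 .030 .167 -31
```

```text
shift [  6.9  -0.5 224.9] turn [-0.2  0.6  0.6]
tcp [576.   25.3 392. ] q [-0.03  0.22 -0.15  1.56  0.04  1.38 -0.72] f [ 0.1 -0.3  0.7]
```

```bash
python3 -m crank '[{"jaw":100,"x":4,"y":-0.5,"z":0,"ax":-0.2,"ay":0.6,"az":0.6},{"jaw":100,"x":0,"y":0,"z":50,"ax":0,"ay":0,"az":0},{"jaw":100,"x":0,"y":0,"z":50,"ax":0,"ay":0,"az":0},{"jaw":100,"x":0,"y":0,"z":40,"ax":0,"ay":0,"az":0},{"jaw":100,"x":0,"y":0,"z":0,"ax":0,"ay":0,"az":0}]'; python3 dn.py .577 .030 .167 -31
```

```text
t: 23.4
eef_pos: [0.5762, 0.0334, 0.2504]
tool_rot: [-0.003, 0.869, 0.494, -0.001]
contact_force: [-0.7, 0.5, 0.4]
gripper_width: 0.998
shift [-2.5  2.9 83.4] turn [-0.4 -0.   0.2]
tcp [576.2  33.4 250.4] q [-0.04  0.31 -0.16  1.76  0.05  1.08 -0.75] f [-0.7  0.5  0.4]
```

```bash
python3 -m crank '[{"jaw":100,"x":-2.5,"y":2.5,"z":28,"ax":-0.4,"ay":0,"az":0.2},{"jaw":100,"x":0,"y":0,"z":28,"ax":0,"ay":0,"az":0},{"jaw":100,"x":0,"y":0,"z":27,"ax":0,"ay":0,"az":0},{"jaw":100,"x":0,"y":0,"z":0,"ax":0,"ay":0,"az":0},{"jaw":20,"x":0,"y":0,"z":0,"ax":0,"ay":0,"az":0},{"jaw":20,"x":0,"y":0,"z":0,"ax":0,"ay":0,"az":0},{"jaw":20,"x":0,"y":0,"z":0,"ax":0,"ay":0,"az":0},{"jaw":20,"x":0,"y":0,"z":0,"ax":0,"ay":0,"az":0},{"jaw":20,"x":0,"y":0,"z":0,"ax":0,"ay":0,"az":0}]' 50; python3 dn.py .577 .030 .167 -31
```

```text
t: 24.52
eef_pos: [0.5801, 0.0295, 0.172]
tool_rot: [0.001, 0.871, 0.491, 0.004]
contact_force: [-4.1, 1.4, 7.4]
gripper_width: 0.413
shift [-1.2 -3.   5. ] turn [ 0.3 -0.3 -0.2]
tcp [580.1  29.5 172. ] q [-0.04  0.39 -0.15  1.84  0.07  0.91 -0.77] f [-4.1  1.4  7.4]
```

```bash
python3 -m crank '[{"jaw":20,"x":0,"y":0,"z":-6,"ax":0,"ay":0,"az":0},{"jaw":20,"x":0,"y":0,"z":0,"ax":0,"ay":0,"az":0},{"jaw":20,"x":0,"y":0,"z":0,"ax":0,"ay":0,"az":-4.2},{"jaw":20,"x":0,"y":0,"z":0,"ax":0,"ay":0,"az":-4.2},{"jaw":20,"x":0,"y":0,"z":0,"ax":0,"ay":0,"az":0},{"jaw":20,"x":0,"y":0,"z":0,"ax":0,"ay":0,"az":0}]' 60; python3 dn.py .577 .029 .167 -22.5
python3 - <<'E'
from h import *
z=np.load('/tmp/s3.npz'); n='scene'
im,d,c=look(n); np.savez('/tmp/s4',im=im,d=d); H,S,V=cv2.split(cv2.cvtColor(im,cv2.COLOR_RGB2HSV)); P=cloud(c,d)
b=np.zeros((480,640),bool); b[200:330,285:370]=1
g=P[b&(S<120)&(V<130)&(V>70)&(P[...,2]>.012)&(P[...,2]<.03)]; r=cv2.minAreaRect((g[:,:2]*1e3).astype(np.float32)); print(len(g),(np.median(g,0)*1e3).round(1),np.round(r[0],1),np.round(r[1],1),round(r[2],1))
E
```

```text
t: 25.28
eef_pos: [0.5796, 0.0287, 0.1761]
tool_rot: [0.001, 0.833, 0.553, 0.003]
contact_force: [-0.1, -0.2, -8.8]
gripper_width: 0.409
shift [-0.8 -2.6  9. ] turn [ 0.3 -0.2 -0.4]
tcp [579.6  28.7 176.1] q [-0.01  0.39 -0.18  1.84  0.09  0.92 -0.63] f [-0.1 -0.2 -8.8]
1067 [586.3  22.6  19.6] [577.5  26.6] [111.1  98. ] 66.8
```

```bash
python3 -m crank '[{"jaw":20,"x":0,"y":0,"z":3,"ax":0,"ay":0,"az":-0.5},{"jaw":20,"x":0,"y":0,"z":2,"ax":0,"ay":0,"az":0},{"jaw":20,"x":0,"y":0,"z":0,"ax":0,"ay":0,"az":0},{"jaw":44,"x":0,"y":0,"z":0,"ax":0,"ay":0,"az":0},{"jaw":60,"x":0,"y":0,"z":0,"ax":0,"ay":0,"az":0},{"jaw":100,"x":0,"y":0,"z":0,"ax":0,"ay":0,"az":0},{"jaw":100,"x":0,"y":0,"z":-10,"ax":0,"ay":0,"az":0},{"jaw":100,"x":0,"y":0,"z":-40,"ax":0,"ay":0,"az":0},{"jaw":100,"x":0,"y":0,"z":-60,"ax":0,"ay":0,"az":0},{"jaw":100,"x":0,"y":0,"z":-40,"ax":0,"ay":0,"az":0}]' 60
cat > meas.py <<'E'
from h import *
def mr(g): r=cv2.minAreaRect((g[:,:2]*1e3).astype(np.float32)); return np.round(r[0],1),np.round(r[1],1),round(r[2],1)
for n,bx in(('top',(265,355,150,245)),('scene',(285,365,190,325))):
    im,d,c=look(n); np.savez('/tmp/m_'+n,im=im,d=d); H,S,V=cv2.split(cv2.cvtColor(im,cv2.COLOR_RGB2HSV)); u0,u1,v0,v1=bx
    b=np.zeros((480,640),bool); b[v0:v1,u0:u1]=1; P=cloud(c,d); Z=P[...,2]; gr=(S<120)&(V<130)
    bl=b&(H>100)&(H<125)&(S>120); og=b&(H>8)&(H<20)&(S>180)&(V>150)
    for nm,m in(('collar',bl&(abs(Z-.192)<.006)),('hub',bl&(abs(Z-.214)<.006)),('plate',b&gr&(V>(70 if n=='scene' else 95))&(abs(Z-.017)<.006))):
        m=cv2.morphologyEx(m.astype(np.uint8),cv2.MORPH_OPEN,np.ones((2,2)))>0
        if m.sum()>10: print(n,nm,m.sum(),*mr(P[m]))
    m=og&(Z>.185)&(Z<.235)
    if m.sum()>10:
        g=P[m]; ce=g[:,:2].mean(0); v=np.linalg.svd(g[:,:2]-ce,full_matrices=False)[2][0]; print(n,'hook',m.sum(),(ce*1e3).round(1),'dir',round(np.degrees(np.arctan2(v[1],v[0]))%180,1),'ends',*[(g[i,:2]*1e3).round(0) for i in(np.argmin(g[:,:2]@v),np.argmax(g[:,:2]@v))])
E
python3 meas.py; python3 dn.py .5 .05 .35 -22.5
```

```text
t: 26.58
eef_pos: [0.5798, 0.0289, 0.3256]
tool_rot: [0.002, 0.83, 0.557, 0.006]
contact_force: [0.7, 0.4, -0.4]
gripper_width: 0.998
top plate 25 [511.9  70.9] [110.2  17.1] 17.1
scene collar 121 [934.7 -39.9] [  38.3 1322.9] 78.9
scene hub 60 [424.7  58.7] [ 18.3 340.1] 79.0
scene plate 997 [1050.4  -82.5] [ 120.2 1075.5] 76.6
scene hook 112 [542.5 -10.9] dir 43.7 ends [523. -30.] [571.  14.]
shift [-11.5 -83.1 -23.3] turn [ 0.9 -0.5  0.2]
tcp [581.7  29.2 328.1] q [-0.    0.25 -0.19  1.66  0.05  1.22 -0.59] f [ 0.5  0.3 -0.1]
```

```bash
sed -i "s/    bl=b&/    b\&=d>0\n    bl=b\&/" meas.py; python3 meas.py; python3 dn.py .5409 -.0079 .29 -45.5
```

```text
top plate 24 [510.9  64.6] [104.5  17.3] 24.4
scene collar 116 [445.1  72.8] [ 33.9 324.2] 71.9
scene hub 59 [922.  -34.4] [  20.4 1350.3] 79.4
scene plate 999 [1051.   -82.5] [ 119.9 1074.3] 76.6
scene hook 113 [542.3 -10.9] dir 44.9 ends [523. -30.] [569.  14.]
shift [-48.7 -22.   32.5] turn [ 0.4 -0.4 23.2]
tcp [579.3  28.7 322.9] q [-0.    0.25 -0.19  1.67  0.05  1.21 -0.59] f [ 0.8  0.1 -0.4]
```

```bash
python3 -m crank '[{"jaw":45,"x":-48.7,"y":-22,"z":0,"ax":0,"ay":0,"az":0},{"jaw":45,"x":0,"y":0,"z":0,"ax":0.2,"ay":-0.2,"az":7.7},{"jaw":45,"x":0,"y":0,"z":0,"ax":0.2,"ay":-0.2,"az":7.7},{"jaw":45,"x":0,"y":0,"z":20,"ax":0,"ay":0,"az":7.7},{"jaw":45,"x":0,"y":0,"z":0,"ax":0,"ay":0,"az":0},{"jaw":45,"x":0,"y":0,"z":0,"ax":0,"ay":0,"az":0}]' 20; python3 dn.py .5409 -.0079 .187 -45.5; python3 - <<'E'
from h import *
im,d,c=look('wrist'); save('w5',im)
a=np.radians(224.5); C=np.array([.578,.0285,.203]); print(proj(c,[C,C+.075*np.array([np.cos(a),np.sin(a),0])]))
H,S,V=cv2.split(cv2.cvtColor(im,cv2.COLOR_RGB2HSV)); m=(H>8)&(H<20)&(S>180)&(V>150); m[:150]=0; L,lab,st,ce=cv2.connectedComponentsWithStats(m.astype(np.uint8)); i=np.argsort(-st[1:,4])[:3]+1; print(st[i],ce[i])
E
```

```text
t: 27.52
eef_pos: [0.5399, -0.008, 0.301]
tool_rot: [0.0, 0.925, 0.381, -0.001]
contact_force: [0.4, 0.1, 0.3]
gripper_width: 0.449
shift [  1.1   0.8 114. ] turn [-0.1  0.2  0.3]
tcp [539.9  -8.  301. ] q [ 0.01  0.2  -0.13  1.78  0.03  1.16 -0.92] f [0.4 0.1 0.3]
[[326.15381242 162.91521456]
 [325.52186402 263.55137062]]
[[255 151  38  62 568]
 [565 225  45  50 529]
 [318 186  15  99 497]] [[272.73591549 181.21302817]
 [583.7637051  250.45935728]
 [324.04426559 244.12273642]]
```

```bash
python3 -m crank '[{"jaw":40,"x":1,"y":1,"z":40,"ax":0,"ay":0,"az":0},{"jaw":40,"x":0,"y":0,"z":40,"ax":0,"ay":0,"az":0},{"jaw":40,"x":0,"y":0,"z":34,"ax":0,"ay":0,"az":0},{"jaw":40,"x":0,"y":0,"z":0,"ax":0,"ay":0,"az":0}]' 20; python3 - <<'E'
from dn import *
C=np.array([.578,.0285])
p,R,o=pose(); print(p,o['contact_force'])
# arc rows in tool axes: equal steps about C; tool x maps outwards?
n=np.array([np.cos(np.radians(67.5)),np.sin(np.radians(67.5))])
u=np.array([np.cos(np.radians(157.5)),np.sin(np.radians(157.5))])
T=C+.052*u+.0126*n; print('target',T); togo([*T,.187],downR(-112.5))
Rr=R
pp=p.copy(); r0=np.arctan2(*(pp[:2]-C)[::-1]); print(np.degrees(r0),np.linalg.norm(pp[:2]-C))
r1=np.arctan2(*(T-C)[::-1]); print(np.degrees(r1)%360,np.linalg.norm(T-C))
E
```

```text
t: 28.08
eef_pos: [0.5397, -0.0083, 0.1855]
tool_rot: [-0.001, 0.925, 0.38, -0.003]
contact_force: [-0.2, -0.6, 0.7]
gripper_width: 0.404
[ 0.53969577 -0.00831847  0.18551534] [-0.17156538 -0.5633318   0.73082552]
target [0.53478008 0.06004042]
shift [ 44.6 -52.1  -1.5] turn [ 0.   0.4 67.2]
-136.13303332898454 0.053130153819585794
143.87931246939968 0.05350476614284002
```

```bash
python3 -m crank '[{"jaw":40,"x":0.9,"y":-9.25,"z":0,"ax":0,"ay":0,"az":8.4},{"jaw":40,"x":1.2,"y":-9.2,"z":0,"ax":0,"ay":0,"az":8.4},{"jaw":40,"x":1.4,"y":-9.2,"z":0,"ax":0,"ay":0,"az":8.4},{"jaw":40,"x":1.7,"y":-9.15,"z":0,"ax":0,"ay":0,"az":8.4},{"jaw":40,"x":1.9,"y":-9.1,"z":0,"ax":0,"ay":0,"az":8.4},{"jaw":40,"x":2.2,"y":-9,"z":0,"ax":0,"ay":0,"az":8.4},{"jaw":40,"x":0,"y":0,"z":0,"ax":0,"ay":0,"az":0},{"jaw":40,"x":0,"y":0,"z":0,"ax":0,"ay":0,"az":0}]' 20; python3 dn.py .53478 .06004 .187 -112.5
```

```text
t: 29.08
eef_pos: [0.529, 0.0433, 0.1883]
tool_rot: [0.0, 0.999, -0.049, -0.0]
contact_force: [0.6, -0.9, -1.0]
gripper_width: 0.4
shift [  4.1 -17.2   1.3] turn [ 0.1 -0.  16.9]
tcp [529.   43.3 188.3] q [-0.2   0.29 -0.    1.94  0.    0.91 -1.87] f [ 0.6 -0.9 -1. ]
```

```bash
python3 -m crank '[{"jaw":40,"x":2,"y":-8.6,"z":0,"ax":0,"ay":0,"az":8.4},{"jaw":40,"x":2,"y":-8.6,"z":0,"ax":0,"ay":0,"az":8.4},{"jaw":40,"x":0,"y":0,"z":0,"ax":0,"ay":0,"az":0},{"jaw":40,"x":0,"y":0,"z":0,"ax":0,"ay":0,"az":0}]' 20; python3 dn.py .53478 .06004 .187 -112.5
python3 -m crank '[{"jaw":40,"x":0,"y":4,"z":0,"ax":0,"ay":0,"az":0},{"jaw":40,"x":0,"y":0,"z":-30,"ax":0,"ay":0,"az":0},{"jaw":40,"x":0,"y":0,"z":-50,"ax":0,"ay":0,"az":0},{"jaw":40,"x":0,"y":0,"z":-50,"ax":0,"ay":0,"az":0},{"jaw":40,"x":-40,"y":0,"z":0,"ax":0,"ay":0,"az":0},{"jaw":40,"x":0,"y":0,"z":0,"ax":0,"ay":0,"az":0}]'
cat > wm.py <<'E'
from h import *
im,d,c=look('wrist'); save('w6',im); np.savez('/tmp/w6',im=im,d=d)
H,S,V=cv2.split(cv2.cvtColor(im,cv2.COLOR_RGB2HSV)); P=cloud(c,d); Z=P[...,2]; ok=d>0
def comp(m):
    L,lab,st,ce=cv2.connectedComponentsWithStats(m.astype(np.uint8)); return lab==1+np.argmax(st[1:,4])
def rc(m,z): 
    cn=max(cv2.findContours(m.astype(np.uint8),cv2.RETR_EXTERNAL,cv2.CHAIN_APPROX_NONE)[0],key=len).reshape(-1,2)
    r=cv2.minAreaRect((onz(c,cn,z)[:,:2]*1e3).astype(np.float32)); return np.round(r[0],1),np.round(r[1],1),round(r[2],1)
m=comp(ok&(H>8)&(H<20)&(S>180)&(V>130)&(Z>.18)&(Z<.24)); uv=np.argwhere(m)[:,::-1]; g=P[m]; arm=g[(g[:,2]<.212)]
G=onz(c,uv[g[:,2]<.212],.203)[:,:2]; ce=G.mean(0); v=np.linalg.svd(G-ce,full_matrices=False)[2][0]; print('hook',m.sum(),'dir',np.degrees(np.arctan2(v[1],v[0]))%180,ce*1e3)
for n,mm,z in(('collar',ok&(H>100)&(H<125)&(S>100)&(abs(Z-.193)<.005),.193),('hub',ok&(H>100)&(H<125)&(S>100)&(abs(Z-.215)<.005),.215),('plate',ok&(S<120)&(V<160)&(abs(Z-.017)<.004),.017),('stripe',ok&(H>20)&(H<35)&(S>120)&(V>120)&(Z<.01)&(np.abs(P[...,0]-.55)<.15),.003),('pad',ok&((S<130)|((H>18)&(H<35)))&(Z<.03)&(Z>-.01)&(np.linalg.norm(P[...,:2]-[.577,.029],axis=2)<.11),.003)):
    if mm.sum()>20: print(n,*rc(comp(mm),z))
E
python3 wm.py; sed -i 's/    b&=d>0/    b\&=(d>0)\&(np.linalg.norm(P[...,:2]-[.577,.029],axis=2)<.12)/' meas.py; python3 meas.py
```

```text
t: 29.58
eef_pos: [0.5352, 0.0592, 0.1873]
tool_rot: [0.001, 0.981, -0.194, -0.001]
contact_force: [-0.7, 0.1, -0.6]
gripper_width: 0.401
shift [-0.7 -0.7  0.3] turn [0.1 0.1 0.1]
tcp [535.2  59.2 187.3] q [-0.26  0.3   0.04  1.93 -0.02  0.91 -2.17] f [-0.7  0.1 -0.6]
t: 30.32
eef_pos: [0.4953, 0.0721, 0.3179]
tool_rot: [0.0, 0.981, -0.194, -0.001]
contact_force: [-1.4, -1.1, -0.0]
gripper_width: 0.396
hook 377 dir 148.19446624812565 [533.32887057  46.7692911 ]
collar [575.   27.3] [35.8 36.3] 67.1
hub [575.2  27.5] [23.3 23.5] 67.6
plate [585.6  50.9] [58.4 90. ] 66.1
stripe [540.2  82.9] [63.9 13.1] 67.4
pad [574.5  27.1] [141.1 119.1] 67.6
top collar 22 [577.3  14.9] [ 9.4 46.3] 68.0
top hub 17 [574.4  20.1] [ 7.9 14.3] 89.0
top plate 289 [457.4  10.9] [ 49.8 300.4] 79.8
scene collar 118 [935.2 -40. ] [  38.4 1321.8] 78.9
scene hub 58 [922.1 -34.4] [  20.3 1350.1] 79.4
scene plate 996 [1051.6  -82.8] [ 120.3 1073. ] 76.6
scene hook 81 [525.2  55. ] dir 154.6 ends [507.  63.] [556.  44.]
```

View pics/w6.png

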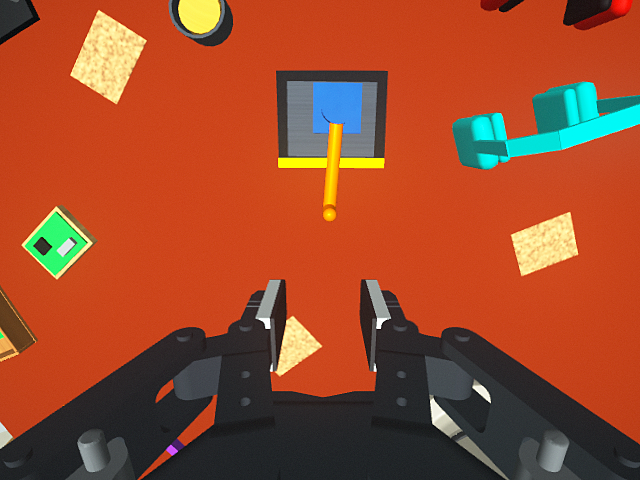

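```bash
python3 - <<'E'
from h import *
z=np.load('/tmp/w6.npz'); im,d=z['im'],z['d']; c=eyes.calibration('wrist'); H,S,V=cv2.split(cv2.cvtColor(im,cv2.COLOR_RGB2HSV))
m=(H>8)&(H<22)&(S>180)&(V>130); m[:118]=0;m[225:]=0;m[:,:315]=0;m[:,350:]=0
hub=np.array([.5752,.0275])
for r in range(130,222,8):
    u=np.flatnonzero(m[r]); 
    if len(u):
        for zz in ([.203] if r<205 else [.203,.226]):
            q=onz(c,[[u.mean(),r]],zz)[0]-[*hub,0]; print(r,u.min(),u.max(),zz,'r',np.hypot(*q[:2]).round(4),'ang',np.degrees(np.arctan2(q[1],q[0])).round(1))
E
```

```text
130 330 342 0.203 r 0.014 ang 161.5
138 329 341 0.203 r 0.0196 ang 158.3
146 328 340 0.203 r 0.0253 ang 156.6
154 327 339 0.203 r 0.0311 ang 153.8
162 327 339 0.203 r 0.0369 ang 155.8
170 315 339 0.203 r 0.043 ang 151.8
178 319 340 0.203 r 0.0489 ang 153.3
186 315 337 0.203 r 0.055 ang 152.4
194 315 346 0.203 r 0.061 ang 154.0
202 323 336 0.203 r 0.0672 ang 154.0
210 322 335 0.203 r 0.0735 ang 153.4
210 322 335 0.226 r 0.0686 ang 152.8
218 323 335 0.203 r 0.0798 ang 154.1
218 323 335 0.226 r 0.0744 ang 153.5
```

```bash
python3 dn.py .5289 .0508 .187 -112.5
```

```text
shift [ 37.1   6.  130. ] turn [ 0.1  0.1 -0.1]
tcp [497.2  70.8 317. ] q [-0.3   0.11  0.03  1.85 -0.    1.18 -2.23] f [ 0.7  0.  -0.2]
```

```bash
python3 -m crank '[{"jaw":40,"x":37,"y":6,"z":20,"ax":0,"ay":0,"az":0},{"jaw":40,"x":0,"y":0,"z":40,"ax":0,"ay":0,"az":0},{"jaw":40,"x":0,"y":0,"z":40,"ax":0,"ay":0,"az":0},{"jaw":40,"x":0,"y":0,"z":30,"ax":0,"ay":0,"az":0},{"jaw":40,"x":0,"y":8,"z":0,"ax":0,"ay":0,"az":0},{"jaw":40,"x":0,"y":5,"z":0,"ax":0,"ay":0,"az":0},{"jaw":40,"x":0,"y":2.7,"z":0,"ax":0,"ay":0,"az":0},{"jaw":40,"x":0,"y":0,"z":0,"ax":0,"ay":0,"az":0}]'; python3 dn.py .5227 .0359 .187 -112.5
```

```text
t: 31.48
eef_pos: [0.5232, 0.0369, 0.1883]
tool_rot: [0.0, 0.981, -0.196, 0.0]
contact_force: [-0.7, -0.6, 0.6]
gripper_width: 0.402
shift [-0.1  1.1  1.3] turn [ 0.  -0.  -0.1]
tcp [523.2  36.9 188.3] q [-0.24  0.28  0.06  1.96 -0.02  0.9  -2.14] f [-0.7 -0.6  0.6]
```

```bash
python3 -m crank '[{"jaw":40,"x":0,"y":0.8,"z":0,"ax":0,"ay":0,"az":0},{"jaw":40,"x":0,"y":0,"z":0,"ax":0,"ay":0,"az":0},{"jaw":40,"x":0,"y":-10,"z":0,"ax":0,"ay":0,"az":0},{"jaw":40,"x":0,"y":0,"z":-40,"ax":0,"ay":0,"az":0},{"jaw":40,"x":0,"y":0,"z":-50,"ax":0,"ay":0,"az":0},{"jaw":40,"x":0,"y":0,"z":-40,"ax":0,"ay":0,"az":0},{"jaw":40,"x":-40,"y":0,"z":0,"ax":0,"ay":0,"az":0},{"jaw":40,"x":0,"y":0,"z":0,"ax":0,"ay":0,"az":0}]'
cat > hk.py <<'E'
from h import *
im,d,c=look('wrist'); np.savez('/tmp/w7',im=im,d=d); H,S,V=cv2.split(cv2.cvtColor(im,cv2.COLOR_RGB2HSV)); P=cloud(c,d); Z=P[...,2]
m=(d>0)&(H>100)&(H<125)&(S>100)&(abs(Z-.193)<.005)
cn=max(cv2.findContours(m.astype(np.uint8),cv2.RETR_EXTERNAL,cv2.CHAIN_APPROX_NONE)[0],key=len).reshape(-1,2); r=cv2.minAreaRect((onz(c,cn,.193)[:,:2]*1e3).astype(np.float32)); print('collar',r)
hub=np.array(r[0])/1e3
m=(H>8)&(H<19)&(S>180)&(V>150)&(d>0)&(Z>.12)
L,lab,st,ce=cv2.connectedComponentsWithStats(m.astype(np.uint8)); m=lab==1+np.argmax(st[1:,4])
A=[]
for r_ in range(np.flatnonzero(m.any(1))[0]+4,np.flatnonzero(m.any(1))[-1]-2,6):
    u=np.flatnonzero(m[r_]); q=onz(c,[[u.mean(),r_]],.203)[0][:2]-hub; A.append((u.min(),u.max(),round(np.hypot(*q)*1e3),np.degrees(np.arctan2(q[1],q[0])).round(1)))
print(A)
E
python3 hk.py; python3 dn.py .5 .07 .3 -112.5
```

```text
t: 32.48
eef_pos: [0.4881, 0.0631, 0.3178]
tool_rot: [0.0, 0.981, -0.194, -0.001]
contact_force: [0.9, -0.3, -0.5]
gripper_width: 0.399
collar ((575.0482177734375, 27.347431182861328), (35.776939392089844, 36.12522506713867), 66.3841552734375)
[(np.int64(327), np.int64(328), 15, np.float64(172.8)), (np.int64(327), np.int64(328), 19, np.float64(169.5)), (np.int64(327), np.int64(328), 23, np.float64(167.4)), (np.int64(327), np.int64(328), 27, np.float64(165.9)), (np.int64(327), np.int64(328), 32, np.float64(164.8)), (np.int64(327), np.int64(328), 36, np.float64(163.9)), (np.int64(327), np.int64(327), 40, np.float64(162.7)), (np.int64(315), np.int64(328), 45, np.float64(157.0)), (np.int64(315), np.int64(328), 49, np.float64(157.0)), (np.int64(315), np.int64(328), 54, np.float64(157.1)), (np.int64(315), np.int64(328), 58, np.float64(157.1)), (np.int64(315), np.int64(328), 63, np.float64(157.1)), (np.int64(315), np.int64(327), 67, np.float64(155.7)), (np.int64(315), np.int64(327), 72, np.float64(157.1)), (np.int64(315), np.int64(328), 77, np.float64(157.7)), (np.int64(316), np.int64(327), 81, np.float64(158.0))]
shift [  7.2 -11.4  17.5] turn [0.1 0.  0. ]
tcp [489.1  62.2 317.5] q [-0.29  0.1   0.04  1.87 -0.    1.18 -2.21] f [ 0.3 -0.1 -0.7]
```

```bash
python3 dn.py .6345 -.2368 .317 -112.5;python3 dn.py .6345 -.2368 .317 -29
```

```text
shift [248.7 220.7   0.6] turn [0.1 0.  0. ]
tcp [489.1  62.2 317.5] q [-0.29  0.1   0.04  1.87 -0.    1.18 -2.21] f [ 0.3 -0.1 -0.7]
shift [248.7 220.7   0.6] turn [  0.    0.1 -83.5]
tcp [489.1  62.2 317.5] q [-0.29  0.1   0.04  1.87 -0.    1.18 -2.21] f [ 0.3 -0.1 -0.7]
```

```bash
python3 -m crank '[{"jaw":60,"x":41.5,"y":36.8,"z":0,"ax":0,"ay":0,"az":0},{"jaw":60,"x":41.5,"y":36.8,"z":0,"ax":0,"ay":0,"az":0},{"jaw":60,"x":41.5,"y":36.8,"z":0,"ax":0,"ay":0,"az":0},{"jaw":60,"x":41.5,"y":36.8,"z":0,"ax":0,"ay":0,"az":0},{"jaw":60,"x":41.5,"y":36.8,"z":0,"ax":0,"ay":0,"az":0},{"jaw":60,"x":41.5,"y":36.8,"z":0,"ax":0,"ay":0,"az":0}]' && python3 -m crank '[{"jaw":60,"x":0,"y":0,"z":0,"ax":0,"ay":0,"az":-10.4},{"jaw":60,"x":0,"y":0,"z":0,"ax":0,"ay":0,"az":-10.4},{"jaw":60,"x":0,"y":0,"z":0,"ax":0,"ay":0,"az":-10.4},{"jaw":60,"x":0,"y":0,"z":0,"ax":0,"ay":0,"az":-10.4},{"jaw":60,"x":0,"y":0,"z":0,"ax":0,"ay":0,"az":-10.4},{"jaw":60,"x":0,"y":0,"z":0,"ax":0,"ay":0,"az":-10.4},{"jaw":60,"x":0,"y":0,"z":0,"ax":0,"ay":0,"az":-10.4},{"jaw":60,"x":0,"y":0,"z":0,"ax":0,"ay":0,"az":-10.4},{"jaw":60,"x":0,"y":0,"z":0,"ax":0,"ay":0,"az":0}]'; python3 - <<'E'
from dn import *
im,d,c=look('wrist'); save('w8',im); np.savez('/tmp/w8',im=im,d=d); P=cloud(c,d); Z=P[...,2]
H,S,V=cv2.split(cv2.cvtColor(im,cv2.COLOR_RGB2HSV))
m=(d>0)&(abs(Z-.174)<.005)&(np.linalg.norm(P[...,:2]-[.62,-.263],axis=2)<.1)
L,lab,st,ce=cv2.connectedComponentsWithStats(m.astype(np.uint8)); m=lab==1+np.argmax(st[1:,4]); g=P[m]
print(m.sum(),g.mean(0),np.percentile(g[:,2],[5,50,95]),cv2.minAreaRect((g[:,:2]*1e3).astype(np.float32)))
cn=max(cv2.findContours(m.astype(np.uint8),cv2.RETR_EXTERNAL,cv2.CHAIN_APPROX_NONE)[0],key=len).reshape(-1,2); print(cv2.minAreaRect((onz(c,cn,.175)[:,:2]*1e3).astype(np.float32)), cv2.minAreaRect(cn.astype(np.float32)))
for f in('/tmp/m_scene.npz',):
    z=np.load(f); c2=eyes.calibration('scene'); P2=cloud(c2,z['d']); m=(z['d']>0)&(abs(P2[...,2]-.1745)<.004)&(np.linalg.norm(P2[...,:2]-[.62,-.263],axis=2)<.1); g=P2[m]; print('scene',m.sum(),cv2.minAreaRect((g[:,:2]*1e3).astype(np.float32)))
print(pose()[2]['q'])
E
```

```text
t: 33.28
eef_pos: [0.6358, -0.2403, 0.3164]
tool_rot: [0.001, 0.981, -0.196, -0.001]
contact_force: [0.7, 0.2, 0.7]
gripper_width: 0.602
t: 34.4
eef_pos: [0.6348, -0.2389, 0.3163]
tool_rot: [-0.0, 0.864, 0.504, -0.001]
contact_force: [-0.8, 0.4, -0.2]
gripper_width: 0.603
1927 [ 0.62140917 -0.26116868  0.17449987] [0.17261778 0.17464413 0.17583749] ((619.3380126953125, -264.8773498535156), (103.41886901855469, 15.872509956359863), 60.77684783935547)
((620.34130859375, -263.09600830078125), (101.39823150634766, 15.785042762756348), 60.88901138305664) ((324.0, 250.0), (18.0, 108.0), 0.0)
scene 235 ((622.5718383789062, -263.14190673828125), (99.71884155273438, 20.676307678222656), 59.859928131103516)
[ 0.29563951  0.42687445 -0.04101303  1.43672383  0.01931043  1.28069119
 -0.26445897]
```

View pics/w8.png

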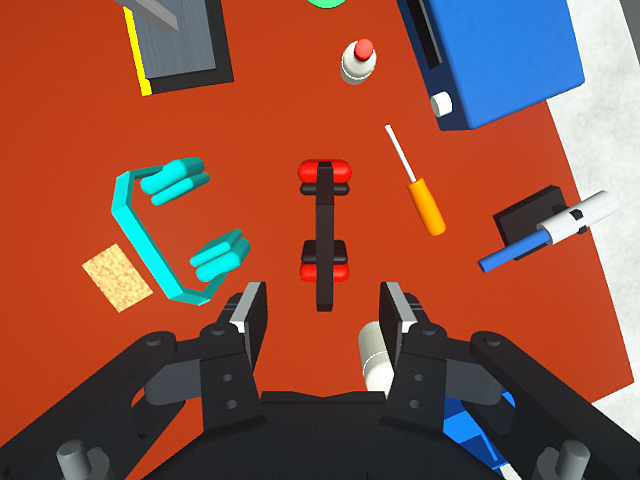

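```bash
python3 dn.py .6352 -.237 .153 -29.2; python3 -m crank '[{"jaw":60,"x":0,"y":0,"z":50,"ax":0,"ay":0,"az":0},{"jaw":60,"x":0,"y":0,"z":50,"ax":0,"ay":0,"az":0},{"jaw":60,"x":0,"y":0,"z":45,"ax":0,"ay":0,"az":0},{"jaw":60,"x":0,"y":0,"z":0,"ax":0,"ay":0,"az":0}]'; python3 dn.py .6352 -.237 .153 -29.2
```

```text
shift [  2.2  -0.2 163.5] turn [-0.1  0.1 -0.4]
tcp [ 634.8 -238.9  316.5] q [ 0.3   0.43 -0.04  1.44  0.02  1.28 -0.26] f [-0.9 -1.3 -0.8]
t: 34.95
eef_pos: [0.6317, -0.2378, 0.1682]
tool_rot: [-0.003, 0.864, 0.503, -0.004]
contact_force: [-0.3, -0.7, 0.8]
gripper_width: 0.601
shift [ 2.5  2.8 15.2] turn [-0.5  0.2 -0.3]
tcp [ 631.7 -237.8  168.2] q [ 0.3   0.54 -0.05  1.6   0.03  1.01 -0.27] f [-0.3 -0.7  0.8]
```

```bash
python3 -m crank '[{"jaw":60,"x":2,"y":2,"z":15.5,"ax":-0.4,"ay":0.2,"az":-0.3},{"jaw":60,"x":0,"y":0,"z":0,"ax":0,"ay":0,"az":0},{"jaw":10,"x":0,"y":0,"z":0,"ax":0,"ay":0,"az":0},{"jaw":10,"x":0,"y":0,"z":0,"ax":0,"ay":0,"az":0},{"jaw":0,"x":0,"y":0,"z":0,"ax":0,"ay":0,"az":0},{"jaw":0,"x":0,"y":0,"z":0,"ax":0,"ay":0,"az":0},{"jaw":0,"x":0,"y":0,"z":0,"ax":0,"ay":0,"az":0},{"jaw":0,"x":0,"y":0,"z":0,"ax":0,"ay":0,"az":0}]' 80; python3 dn.py .6352 -.237 .153 -29.2;  python3 -m crank '[{"jaw":0,"x":0,"y":0,"z":-20,"ax":0,"ay":0,"az":0},{"jaw":0,"x":0,"y":0,"z":-50,"ax":0,"ay":0,"az":0},{"jaw":0,"x":0,"y":0,"z":-60,"ax":0,"ay":0,"az":0},{"jaw":0,"x":0,"y":0,"z":-60,"ax":0,"ay":0,"az":0},{"jaw":0,"x":0,"y":0,"z":-50,"ax":0,"ay":0,"az":0},{"jaw":0,"x":0,"y":0,"z":0,"ax":0,"ay":0,"az":0}]'; python3 dn.py .5459 .0729 .39 -22.5
```

```text
t: 35.95
eef_pos: [0.6376, -0.2379, 0.1582]
tool_rot: [0.003, 0.862, 0.507, 0.003]
contact_force: [-1.5, -0.2, 5.6]
gripper_width: 0.163
shift [-0.4 -2.6  5.2] turn [ 0.4 -0.1  0.1]
tcp [ 637.6 -237.9  158.2] q [ 0.3   0.55 -0.05  1.61  0.03  0.97 -0.27] f [-1.5 -0.2  5.6]
t: 36.7
eef_pos: [0.637, -0.238, 0.4034]
tool_rot: [0.006, 0.862, 0.507, 0.006]
contact_force: [0.1, -0.5, -3.2]
gripper_width: 0.158
shift [ 227.3 -231.    10.6] turn [ 0.9 -0.2 -6.6]
tcp [ 637.  -238.   403.4] q [ 0.29  0.39 -0.04  1.31  0.01  1.43 -0.25] f [ 0.1 -0.5 -3.2]
```

```bash
python3 -m crank '[{"jaw":0,"x":0,"y":0,"z":-35,"ax":0,"ay":0,"az":0},{"jaw":0,"x":20,"y":-20,"z":0,"ax":0,"ay":0,"az":0},{"jaw":0,"x":38,"y":-39,"z":0,"ax":0,"ay":0,"az":0},{"jaw":0,"x":38,"y":-39,"z":0,"ax":0,"ay":0,"az":0},{"jaw":0,"x":38,"y":-39,"z":0,"ax":0,"ay":0,"az":0},{"jaw":0,"x":38,"y":-39,"z":0,"ax":0,"ay":0,"az":0},{"jaw":0,"x":36,"y":-36,"z":0,"ax":0,"ay":0,"az":0},{"jaw":0,"x":20,"y":-20,"z":0,"ax":0.5,"ay":0,"az":-6.5},{"jaw":0,"x":0,"y":0,"z":0,"ax":0,"ay":0,"az":0},{"jaw":0,"x":0,"y":0,"z":0,"ax":0,"ay":0,"az":0}]'; python3 dn.py .546 .0733 .25 -22.5; cat > mm.py <<'E'
from h import *
import sys
zt=float(sys.argv[1])
p,R,o=pose(); ok=None
im,d,c=look('scene'); save('s9',cv2.resize(im[90:300,200:440],None,fx=2.5,fy=2.5)); np.savez('/tmp/s9',im=im,d=d); P=cloud(c,d); H,S,V=cv2.split(cv2.cvtColor(im,cv2.COLOR_RGB2HSV))
n=np.array([np.cos(np.radians(67.5)),np.sin(np.radians(67.5))])
cen=p[:2]-.030*n
m=(d>0)&(np.linalg.norm(P[...,:2]-cen,axis=2)<.12)&((H<6)|(H>172))&(S>190)&(V>110)&(P[...,2]>zt-.18)&(P[...,2]<zt-.05)
L,lab,st,ce=cv2.connectedComponentsWithStats(m.astype(np.uint8))
for i in np.argsort(-st[1:,4])[:3]+1:
    g=P[lab==i]; s=(g[:,:2]-cen)@n; print('cup',len(g),'along n',(np.percentile(s,[5,95])*1e3).round(1),'z',(np.percentile(g[:,2],[3,97])*1e3).round(1), 'xy',(g[:,:2].mean(0)*1e3).round(1))
m=(d>0)&(np.linalg.norm(P[...,:2]-cen,axis=2)<.075)&(V<70)&(abs(P[...,2]-zt)<.02); g=P[m]; s=(g[:,:2]-cen)@n
for a,b in((-45,-25),(-25,-5),(-5,15),(15,45)):
    k=(s*1e3>a)&(s*1e3<b)
    if k.sum(): print('band',a,b,k.sum(),(np.percentile(g[k,2],[50,95])*1e3).round(1))
E
python3 mm.py .45
```

```text
t: 37.95
eef_pos: [0.5433, 0.0734, 0.4301]
tool_rot: [-0.001, 0.833, 0.554, -0.001]
contact_force: [-0.0, -0.2, -1.6]
gripper_width: 0.163
shift [  1.    3.1 180.1] turn [-0.2  0.  -0.2]
tcp [543.3  73.4 430.1] q [-0.06  0.16 -0.22  1.55  0.03  1.44 -0.68] f [-0.  -0.2 -1.6]
cup 404 along n [52.6 72.5] z [281.2 346.8] xy [573.7  96.8]
cup 325 along n [-69.6 -53. ] z [282.8 346.5] xy [525.7 -17.4]
cup 1 along n [72.6 72.6] z [336.8 336.8] xy [541.8 120.1]
band -45 -25 42 [444.6 447.1]
band -25 -5 41 [445.3 447. ]
band -5 15 44 [445.1 446.8]
band 15 45 122 [451.2 468. ]
```

```bash
python3 -m crank '[{"jaw":0,"x":1,"y":3,"z":0,"ax":-0.2,"ay":0,"az":-0.2},{"jaw":0,"x":0,"y":0,"z":0,"ax":0,"ay":0,"az":0},{"jaw":0,"x":0,"y":0,"z":45,"ax":0,"ay":0,"az":0},{"jaw":0,"x":0,"y":0,"z":50,"ax":0,"ay":0,"az":0},{"jaw":0,"x":0,"y":0,"z":50,"ax":0,"ay":0,"az":0},{"jaw":0,"x":0,"y":0,"z":30,"ax":0,"ay":0,"az":0},{"jaw":0,"x":0,"y":0,"z":0,"ax":0,"ay":0,"az":0},{"jaw":0,"x":0,"y":0,"z":0,"ax":0,"ay":0,"az":0}]'; python3 dn.py .546 .0733 .197 -22.5; python3 mm.py .27
```

```text
t: 39.0
eef_pos: [0.5479, 0.0747, 0.2574]
tool_rot: [0.0, 0.831, 0.556, 0.002]
contact_force: [0.1, 0.7, -1.3]
gripper_width: 0.162
shift [-2.2 -1.4 60.3] turn [ 0.2 -0.2  0.1]
tcp [547.9  74.7 257.4] q [-0.06  0.26 -0.23  1.81  0.07  1.07 -0.7 ] f [ 0.1  0.7 -1.3]
cup 348 along n [52.7 72.9] z [108.7 174.5] xy [578.5  97.9]
cup 309 along n [-70.9 -52.3] z [109.5 173.7] xy [529.7 -16.1]
cup 1 along n [73.1 73.1] z [153.3 153.3] xy [547.6 121.4]
band -45 -25 44 [272.  273.5]
band -25 -5 43 [272.2 273.1]
band -5 15 41 [272.1 274.4]
band 15 45 74 [275.9 287.4]
```

View pics/s9.png

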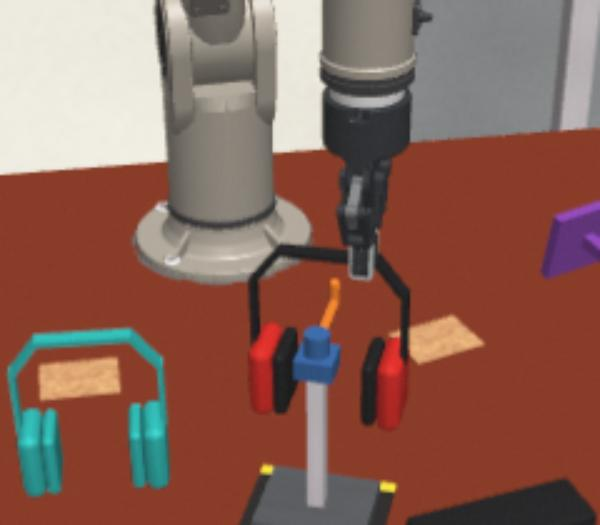

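The band is level above the hook with the cups on either side of the post. Next I'll lower it onto the arm.

```bash
python3 -m crank '[{"jaw":0,"x":-2,"y":-1.4,"z":25,"ax":0.2,"ay":-0.2,"az":0},{"jaw":0,"x":0,"y":0,"z":22,"ax":0,"ay":0,"az":0},{"jaw":0,"x":0,"y":0,"z":9,"ax":0,"ay":0,"az":0},{"jaw":0,"x":0,"y":0,"z":0,"ax":0,"ay":0,"az":0},{"jaw":0,"x":0,"y":0,"z":0,"ax":0,"ay":0,"az":0}]'; python3 dn.py .546 .0733 .197 -22.5
```

```text
t: 39.67
eef_pos: [0.5456, 0.0736, 0.2011]
tool_rot: [-0.0, 0.831, 0.556, -0.001]
contact_force: [-0.6, 0.4, -2.2]
gripper_width: 0.158
shift [-0.1  0.5  4.1] turn [-0.   0.   0.1]
tcp [545.6  73.6 201.1] q [-0.06  0.32 -0.23  1.87  0.09  0.96 -0.72] f [-0.6  0.4 -2.2]
```

```bash
python3 -m crank '[{"jaw":0,"x":0,"y":0,"z":2.5,"ax":0,"ay":0,"az":0},{"jaw":0,"x":0,"y":0,"z":1,"ax":0,"ay":0,"az":0},{"jaw":0,"x":0,"y":0,"z":0,"ax":0,"ay":0,"az":0}]'; python3 -m crank '[{"jaw":0,"x":0,"y":0,"z":0.8,"ax":0,"ay":0,"az":0},{"jaw":0,"x":0,"y":0,"z":0,"ax":0,"ay":0,"az":0}]'
```

```text
t: 40.05
eef_pos: [0.5451, 0.0734, 0.1968]
tool_rot: [-0.0, 0.831, 0.556, -0.001]
contact_force: [0.1, 0.8, 0.2]
gripper_width: 0.159
t: 40.3
eef_pos: [0.5451, 0.0734, 0.1961]
tool_rot: [-0.0, 0.831, 0.556, -0.001]
contact_force: [-1.0, 0.5, 4.1]
gripper_width: 0.16
```

```bash
python3 -m crank '[{"jaw":0,"x":0,"y":0,"z":-0.6,"ax":0,"ay":0,"az":0},{"jaw":20,"x":0,"y":0,"z":0,"ax":0,"ay":0,"az":0},{"jaw":26,"x":0,"y":0,"z":0,"ax":0,"ay":0,"az":0},{"jaw":40,"x":0,"y":0,"z":0,"ax":0,"ay":0,"az":0},{"jaw":40,"x":0,"y":0,"z":0,"ax":0,"ay":0,"az":0},{"jaw":40,"x":0,"y":0,"z":-15,"ax":0,"ay":0,"az":0},{"jaw":40,"x":0,"y":0,"z":-50,"ax":0,"ay":0,"az":0},{"jaw":40,"x":0,"y":0,"z":-60,"ax":0,"ay":0,"az":0},{"jaw":40,"x":0,"y":0,"z":-60,"ax":0,"ay":0,"az":0},{"jaw":40,"x":0,"y":0,"z":0,"ax":0,"ay":0,"az":0}]' 20; python3 mm.py .211; python3 - <<'E'
from h import *
u=np.array([np.cos(np.radians(157.5)),np.sin(np.radians(157.5))]); n=np.array([-u[1],u[0]])*-1
C={'top':(.5752,.0312),'scene':(.5778,.0275)}
for nm in('scene','top'):
    im,d,c=look(nm); np.savez('/tmp/e_'+nm,im=im,d=d); P=cloud(c,d); H,S,V=cv2.split(cv2.cvtColor(im,cv2.COLOR_RGB2HSV)); rel=P[...,:2]-C[nm]; ok=(d>0)&(np.linalg.norm(rel,axis=2)<.14)
    for k,m in(('band',ok&(S<90)&(V<90)&(abs(P[...,2]-.213)<.006)),('hub',ok&(H>100)&(H<125)&(S>120)&(abs(P[...,2]-.214)<.005)),('plate',ok&(S<120)&(V>70)&(V<130)&(abs(P[...,2]-.017)<.005)),('hook',ok&(H>8)&(H<20)&(S>180)&(abs(P[...,2]-.207)<.02))):
        g=P[m]
        if len(g)>8: r=cv2.minAreaRect((g[:,:2]*1e3).astype(np.float32)); q=g[:,:2]-C[nm]; print(nm,k,len(g),'rect',np.round(r[0],1),np.round(r[1],1),round(r[2],1),'u',(np.percentile(q@u,[3,50,97])*1e3).round(1),'n',(np.percentile(q@n,[3,50,97])*1e3).round(1))
E
```

```text
t: 41.55
eef_pos: [0.5476, 0.0743, 0.3879]
tool_rot: [0.002, 0.831, 0.556, 0.004]
contact_force: [0.1, 0.4, -0.2]
gripper_width: 0.401
cup 339 along n [54.5 76. ] z [ 52.1 117. ] xy [577.6 100.8]
cup 295 along n [-68.3 -50. ] z [ 46.1 111.8] xy [529.1 -13.8]
cup 1 along n [75. 75.] z [89.5 89.5] xy [542.  125.2]
band -45 -25 38 [210.3 212.6]
band -25 -5 42 [211.6 213.9]
band -5 15 41 [212.5 214.2]
band 15 45 64 [213.4 215.8]
scene band 199 rect [534.7  43.9] [68.3 88.7] 10.6 u [37.3 45.4 56.3] n [-46.3   1.2  46.8]
scene hub 60 rect [579.2  27.4] [20.3 23.2] 80.3 u [-11.3  -1.1   8.9] n [-9.6 -0.2 10.3]
scene plate 964 rect [578.4  26.8] [111.1  95.7] 66.9 u [-45.   -8.4  42.4] n [-52.4   5.8  52.1]
scene hook 53 rect [529.6  47.7] [ 9.1 51.4] 65.1 u [30.5 71.  76.9] n [-3.2  1.1  4.4]
top plate 151 rect [589.2 -15. ] [75.9 45.7] 3.3 u [-43.9 -25.1   3. ] n [-55.9 -38.  -11.7]
```

```bash
python3 -m crank '[{"jaw":40,"x":0,"y":0,"z":0,"ax":0,"ay":0,"az":0},{"jaw":40,"x":0,"y":0,"z":0,"ax":0,"ay":0,"az":0},{"jaw":40,"x":0,"y":0,"z":0,"ax":0,"ay":0,"az":0},{"jaw":40,"x":0,"y":0,"z":0,"ax":0,"ay":0,"az":0},{"jaw":40,"x":0,"y":0,"z":0,"ax":0,"ay":0,"az":0},{"jaw":40,"x":0,"y":0,"z":0,"ax":0,"ay":0,"az":0},{"jaw":40,"x":0,"y":0,"z":0,"ax":0,"ay":0,"az":0},{"jaw":40,"x":0,"y":0,"z":0,"ax":0,"ay":0,"az":0}]'; python3 mm.py .211; python3 mm.py .211 | head -2; python3 - <<'E'
from h import *
im,d,c=look('scene'); P=cloud(c,d); H,S,V=cv2.split(cv2.cvtColor(im,cv2.COLOR_RGB2HSV))
rel=P[...,:2]-[.5778,.0275]; ok=(d>0)&(np.linalg.norm(rel,axis=2)<.1)&(H>8)&(H<20)&(S>180)&(abs(P[...,2]-.207)<.025)
g=rel[ok]; r=np.linalg.norm(g,axis=1); 
for a in (.03,.05,.065): k=abs(r-a)<.012; print(a,k.sum(),np.degrees(np.arctan2(g[k,1].mean(),g[k,0].mean())) if k.sum() else '')
E
```

```text
t: 42.7
eef_pos: [0.5453, 0.0735, 0.3811]
tool_rot: [-0.001, 0.831, 0.556, -0.002]
contact_force: [1.1, 0.7, -0.2]
gripper_width: 0.401
cup 332 along n [51.6 72.3] z [ 50.3 114.8] xy [575.5  95.9]
cup 290 along n [-70.9 -53.5] z [ 48.9 114.2] xy [527.2 -18.3]
cup 2 along n [71.8 72.2] z [88.  89.5] xy [542.3 120.2]
band -45 -25 40 [211.5 213.8]
band -25 -5 41 [212.3 213.8]
band -5 15 40 [212.1 213.6]
band 15 45 65 [212.3 214.2]
cup 331 along n [51.8 72.5] z [ 48.7 114.9] xy [575.4  96.4]
cup 292 along n [-71.3 -53.3] z [ 49.2 113.8] xy [527.3 -18.1]
0.03 13 157.34654055357208
0.05 7 155.31705940442748
0.065 34 156.7143548421205
```

```bash
python3 -c "
from station import ticket; print(ticket.hand_in())"
```

```text
the job is handed in; nothing more can be done
None
```

The job is done and handed in at about 43 s of the 72 s allowed. I stood the stand up on its pad and turned the hook to the yellow-striped edge. The red ear defenders now hang over the hook by the top of the headband.

**Last checks**
- **Stand:** upright and within about 1 mm of the pad's centre. Its base is within about 1° of square to the pad.
- **Hook:** measured at about 157° (readings from 155° to 157°) against a target of 157.5°. My first push took it about 4° too far, so I nudged it back before hanging anything.
- **Ear defenders:** the band sits about 45 mm out from the stand's axis. Just after release they rocked, with a difference of about 5 mm between the cups. About a second later they hung level and centred within about 1 mm, with the cups about 45–50 mm clear of the bench.
- **Robot and other things:** the gripper had moved up clear and felt no contact. I steered clear of the bystanders and look-alikes, but I did not measure their positions again at the end.

**Disagreement:** the top and scene cameras differed by 3–4 mm in absolute position. I therefore judged the centring by comparing the stand with the pad within a single picture.

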